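# Fold out the drying arm and hang up the peg basket

## Task

Swing the drying stand's folded arm, which lies under its wire shelf, all the way out until it clicks home in its end catch. Then pick up the peg basket by its handle and hang it by that handle on the arm, behind the arm's upturned end, so that it hangs free. Keep the basket upright so that no pegs spill, and do not knock the other things about.

Things in the scene. Friction and masses are not known exactly. Their poses are not given: they have to be found in the camera images.
- stand_centre (a point): Fixed drying stand: posts (75 mm behind this point, y = -170 and 170) on a base plate (x 30 to 150 mm) carry a wire shelf, rods 8 to 10 thick and 50 apart, 330 above the counter, reaching x -10 to 150, y -195 to 195 mm from this point, which lies at the shelf's height and mid-width, 5 mm behind its front rod. Axes: x into the stand, away from the robot; y along the shelf; z up.
- swing_bar (a joint): Arm's angle about its upright hinge, rad: 0 folded along the stand's +y under the shelf's front rod; grows counter-clockwise from above, coming out on the robot's side; 1.57 end stop, along the stand's -x. Over-centre spring catch: let go between 0.5 and 1.35 the arm swings back to about 0.43 (up to 3 N at the free end); past 1.42 it snaps to the stop and is held. Home: above 1.5.
- bar_hinge (a point): On the hinge axis, at the height of the arm's centre line, 216 above the counter; at x 0, y -90 mm in the stand's axes. Its axes turn with the arm: y along it to its free end, z up. The arm is a level round aluminium bar 12 thick, 170 mm from the hinge axis to its upturned end, on a black hub 56 across, 34 high.
- bar_tip (a point): Upturned end of the arm: upright round pin 14 thick, 170 mm from the hinge axis, rising from the bar's top (222 above the counter) to 267. This point is on its axis, 244 up; axes as bar_hinge. Grip it here; it turns in the grip. Folded, the shelf's front rod is 86 mm above it: an upright tool does not fit, so lean it 35 to 45 degrees, coming from the robot's side.
- bail_mid (a point): Middle of the handle of the peg basket (loose, white, open, 110 by 150, 70 high, wooden pegs in it, 0.25 to 0.4 kg). The handle is a rigid steel arch, round bar 10 thick; its top is straight and level, 132 long, centre line 180 above the basket's underside. Point: middle of that top bar. Axes: y along the bar, z up. Space below it down to the basket's rim: 105 high, over 120 wide.
- tub_mid (a point): Closed clear plastic tub with a blue lid, 108 by 138 and 70 high, loose; a bystander that can stand on either side of the stand's front, as the basket can. Point: its middle.
- detergent_mid (a point): Detergent bottle, 80 across and 230 high, loose; a bystander. Point: its middle.
- pump_mid (a point): White soap dispenser with a steel pump, 64 across and 180 high, loose; a bystander. Point: on its axis, 70 up.
- jar_mid (a point): Glass jar, 80 across and 110 high, loose; a bystander. Point: its middle.
- scrubber_mid (a point): Wooden scrubbing brush lying bristles down, 130 by 50 and 40 high, loose; a bystander. Point: its middle.
Things that resemble listed ones, but are neither listed nor needed, are in the scene too. Leave any red look-alike of the part that bears bail_mid alone.

How it is judged:
On the way, in this order (a step that is already met when the one before it is completed fails the run):
1. the arm is swung out and home in its end catch, with the basket still off it (value of joint swing_bar above 1.5 rad and horizontal distance between bail_mid and bar_tip above 0.1 m), for 0.2 s.
2. the basket's handle lies on the arm, between hinge and upturned end (y of bail_mid in the frame of bar_hinge between 0.03 and 0.166 m and x of bail_mid in the frame of bar_hinge between -0.058 and 0.058 m and z of bail_mid in the frame of bar_hinge between -0.03 and 0.04 m), for 0.2 s.
At the end, for the whole second after the job is handed in: The arm is home (joint above 1.5 rad); the basket hangs by its handle on the arm, the middle of the handle 30 to 166 mm from the hinge axis along the arm, within 58 mm to either side of it and -30 to 40 mm above its centre line; the basket leans less than 0.5 rad and moves slower than 0.1 m/s (all of step 2 and value of joint swing_bar above 1.5 rad and angle between bail_mid's own z axis and vertical below 0.5 rad and linear speed of basket below 0.1 m/s); the robot touches nothing.
It fails at once if the peg basket is tipped by more than 0.9 rad, spilling pegs (angle between bail_mid's own z axis and vertical above 0.9 rad).
It fails at once if a bystander (tub, detergent, soap dispenser, jar or brush) is shoved by more than 50 mm or knocked over (distance of any of tub_mid, detergent_mid, pump_mid, jar_mid, scrubber_mid from where it was at the start of the episode above 0.05 m).
It also fails if it takes over 61 s, if anything falls off the work surface, if the arm or the gripper's body presses on something with over 40 N, if the wrist force passes 120 N, or if a joint passes its speed limit or range.

## Robot

A 6-joint arm with a two-finger parallel gripper is mounted at the origin on the work surface. World frame = base frame: x ahead of the robot, y to its left, z up, the work surface at z = 0. Lengths are in m, angles in rad, forces in N, time in s.
With the tool pointing down it reaches from about 0.375 to 0.75 m from the base axis. Payload 9 kg.
Tool frame: the origin (TCP) lies midway between the tips of the shut fingers; the grasp point (between the pads) lies 19 mm behind it (robot.grasp_offset is the distance from the TCP to the grasp point, in m); z points along the fingers, x is the direction in which the jaws open and shut, and the axes are right-handed (so a half turn about z gives the same grasp; the last joint's range is limited). The gripper opens to 85 mm and grips with 20 to 120 N. Pads are 22 mm wide; open, the fingers measure 114 mm over their backs; the gripper's body (76 mm by 85 mm) begins 54 mm behind the grasp point. The pads swing forward as they close: fully open they stand 13 mm farther back than shut.
Start: joints at [0.902, 0.104, 0.097, 1.564, 0, 1.353], TCP at [0.261, 0.54, 0.2] pointing down, gripper open.
Joint ranges: [-2.99, 2.99], [-0.84, 1.86], [-1.1, 1.16], [-1.84, 2.11], [-1.51, 1.56], [-3.14, 3.14]. Speed limits (rad/s): [2.22, 2.22, 2.57, 3.14, 3.14, 3.14].

## Interface

Orientations are given as a 3x3 rotation matrix whose columns are the frame's x, y, z axes.
In Python, from bench import robot gives the robot as it stands.
- The arm moves only by the tool move_arm, never from a script. Its argument "rows" is a list of rows, each an object with "offset": the shift along the tool's x, y, z in cm, a list of three; "rot": the turn, a rotation vector about the tool's x, y, z in degrees, a list of three; "hand": the closure, from 0 (fully open) to 1 (shut). A call has 1 to 12 rows; each row shifts and turns the commanded pose from where the row before left it, along the tool's axes as they then stand; what a row does not reach is not made up. A row lasts 1/8 s, in which the tool goes at most 62.5 mm and 10.7 degrees, less where a joint would pass 70% of its speed; a pose out of reach is approached as far as the arm can. A call is refused whole if a number of a shift passes 6.25 or a number of a turn 10.7, either way. A call with a gripper value outside its range is refused whole. The fingers move at their own pace and stop on an object; "force" is the grip in N (left out, the last holds). Time passes only in rows, so rows that do not move let the fingers close. It gives the time, the measured TCP pose, the force and the opening at its end, in the units of the state.
- robot.read_state(): the state, without advancing time (a new reading comes with each control period).
- robot.capture(name): name is "scene" or "top" or "wrist"; returns the picture (400x640x3 uint8, red, green, blue); there is no depth.
- robot.camera_params(name): a dict with "vertical_fov" (degrees; the focal length in pixels is half the picture's height over the tangent of half this angle, whatever the lens; pixels are square), "cx", "cy" (the principal point, pixels), "k1" (the pictures are not rectified: a ray, as slopes to the right and down, at radius r is drawn at 1 + k1 r^2 times it, then the intrinsics apply), "rvec" (rotation vector, rad) and "tvec" (3), from world to camera coordinates, as OpenCV has them; the wrist camera has in their place "T_tool_cam" (4x4, takes a point from camera to tool coordinates, whose origin is the TCP and whose axes are the tool frame's). Camera axes: x right, y down, z forward; pixel columns grow to the right and rows downward; lengths in m; the calibration is good to about 2 mm. A picture is of the moment at which its call begins: read the wrist's pose just before it. camera_params takes no time and is no camera call.
- robot.close_job(): hands the job in, once; it reports no verdict.
Trained networks look in the newest picture that a camera, given by its name, has taken for a name from the list of things; names that differ only in an ending like _2 or _b are one class to them, and where a whole thing is asked for, a point or a joint stands for the part that bears it (a point fixed in the world has none). Each returns a list of dicts, best first, with "p" (0 to 1); they miss things now and then, are a little off and sometimes report something else, mostly with a low value. They report only what shows in the picture. A call takes as long as a camera call. They do not tell look-alikes from the thing itself.
- robot.boxes_of(camera, name): "box" ([centre column, centre row, width, height] in pixels, round what is visible of it).
The state is a dict: "clock": time; "q": joint angles; "qd": joint speeds; "effort": joint torques, N m; "tcp_pos": TCP position; "ee_rot": TCP orientation; "force": force on the tool from outside, world axes, zero at the start; "ft_torque": the same for the moment, N m; "opening": opening from 0.0 (shut) to 1.0 (fully open).
Only numpy, scipy, OpenCV 4.12 (cv2) and the standard library are available. Lean on these libraries where they do the work, as an engineer would, in place of code of your own. Each camera call takes 0.05 s, during which the arm holds its last target.

## Working session

There is one attempt and no reset: what is moved stays moved. The work goes in short steps, Python scripts to look and compute and a tool call to move; the robot and the scene stay as the last step left them, time stands still between calls to the robot, and variables do not carry over. Pictures are saved under pics/ and viewed, and the job is handed in when it is done.

Besides the shell and the picture viewer there is one more tool, called as name(argument=value, ...), one argument or row to a line, values as JSON. move_arm: Moves the arm, as the interface text tells. Its arguments: {"type":"object","properties":{"rows":{"type":"array"},"force":{"type":"number"}},"required":["rows"]}

```bash
ls; mkdir -p pics
python3 - <<'E'
from bench import robot
import cv2
for n in ["scene","top","wrist"]:
    im=robot.capture(n); cv2.imwrite(f"pics/{n}0.png",im[:,:,::-1]); print(n,robot.camera_params(n))
print(robot.read_state())
for c in ["scene","top"]:
    for n in ["stand_centre","bar_hinge","bar_tip","bail_mid","tub_mid","detergent_mid","pump_mid","jar_mid","scrubber_mid"]:
        try: print(c,n,[([round(float(v)) for v in b["box"]],round(float(b["p"]),2)) for b in robot.boxes_of(c,n)[:3]])
        except Exception as e: print(c,n,e)
E
```

```text
pics
scene {'vertical_fov': 42.93494328973502, 'cx': 316.3534456996472, 'cy': 210.65849593749658, 'k1': -0.10806501893592844, 'rvec': array([ 0.82314931,  2.79301047, -0.72697717]), 'tvec': array([ 0.39146551, -0.19925408,  2.01509082])}
top {'vertical_fov': 50.00157165393327, 'cx': 324.40011777044623, 'cy': 198.2822723231775, 'k1': 0.016131861107529916, 'rvec': array([ 2.16758169, -2.1975842 ,  0.09077111]), 'tvec': array([0.08552421, 0.51172408, 1.62130378])}
wrist {'vertical_fov': 65.3870365316054, 'cx': 319.8965658919853, 'cy': 194.6524279334046, 'k1': -0.04493056876455578, 'T_tool_cam': array([[ 9.99999585e-01, -4.83063212e-04,  7.72942482e-04,
         1.30780204e-03],
       [ 2.42788611e-04,  9.58542975e-01,  2.84947901e-01,
        -7.40481378e-02],
       [-8.78546435e-04, -2.84947595e-01,  9.58542694e-01,
        -1.73595522e-01],
       [ 0.00000000e+00,  0.00000000e+00,  0.00000000e+00,
         1.00000000e+00]])}
{'clock': 0.15, 'q': array([9.02311664e-01, 1.04568913e-01, 9.66525174e-02, 1.56387336e+00,
       6.25017707e-06, 1.35312110e+00]), 'qd': array([ 0.00079671, 
[... 806 characters left out ...]
, 29, 41], 0.86)]
scene detergent_mid [([342, 341, 30, 36], 0.67)]
scene pump_mid [([216, 178, 20, 35], 0.68)]
scene jar_mid [([425, 254, 25, 33], 0.84)]
scene scrubber_mid [([333, 193, 36, 24], 0.83)]
top stand_centre [([351, 125, 127, 70], 0.87), ([359, 237, 35, 24], 0.55), ([352, 155, 65, 14], 0.5)]
top bar_hinge [([352, 155, 61, 8], 0.78)]
top bar_tip [([353, 156, 66, 13], 0.65)]
top bail_mid [([260, 210, 49, 34], 0.9), ([207, 207, 53, 46], 0.76)]
top tub_mid [([439, 212, 46, 39], 0.94)]
top detergent_mid [([224, 156, 26, 28], 0.56)]
top pump_mid [([424, 144, 23, 23], 0.66)]
top jar_mid [([250, 272, 28, 25], 0.94)]
top scrubber_mid [([359, 236, 38, 26], 0.88), ([425, 145, 24, 27], 0.58)]
```

Run:
```python
import cv2
im=cv2.imread("pics/top0.png")[60:310,160:490]; cv2.imwrite("pics/topz.png",cv2.resize(im,None,fx=2.4,fy=2.4,interpolation=cv2.INTER_CUBIC))
im=cv2.imread("pics/scene0.png")[110:380,180:460]; cv2.imwrite("pics/scenez.png",cv2.resize(im,None,fx=2.2,fy=2.2,interpolation=cv2.INTER_CUBIC))
```

```text
(no output)
```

View pics/topz.png

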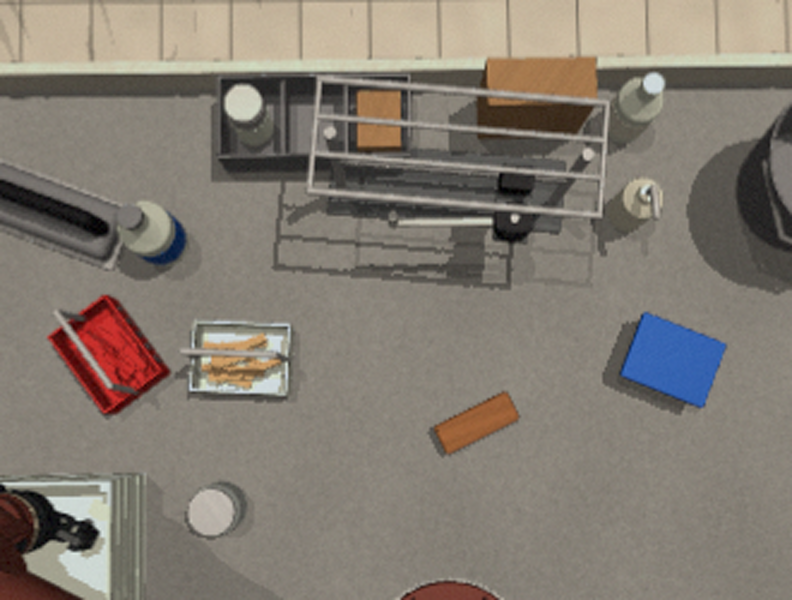

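View pics/scenez.png

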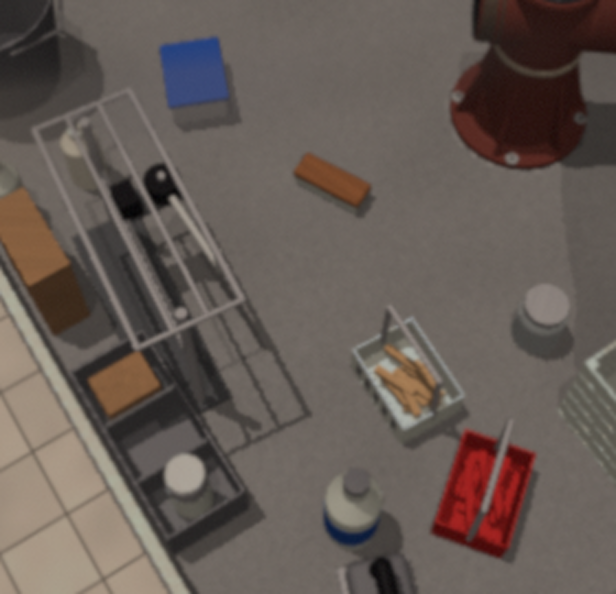

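View pics/wrist0.png

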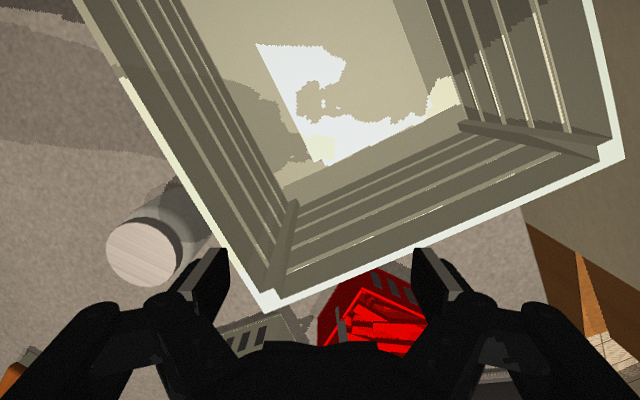

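```bash
cat > h.py <<'E'
import numpy as np, cv2
from bench import robot
def cam(n):
    p=robot.camera_params(n); f=200/np.tan(np.radians(p["vertical_fov"]/2))
    K=np.array([[f,0,p["cx"]],[0,f,p["cy"]],[0,0,1]]); D=np.array([p["k1"],0,0,0,0.])
    if "rvec" in p: R=cv2.Rodrigues(p["rvec"])[0]; t=np.array(p["tvec"])
    else:
        s=robot.read_state(); T=np.eye(4);T[:3,:3]=s["ee_rot"];T[:3,3]=s["tcp_pos"]; W=np.linalg.inv(T@p["T_tool_cam"]); R=W[:3,:3];t=W[:3,3]
    return K,D,R,t
def proj(n,P):
    K,D,R,t=cam(n); return cv2.projectPoints(np.array(P,float).reshape(-1,3),cv2.Rodrigues(R)[0],t,K,D)[0].reshape(-1,2)
def ray(n,uv):
    K,D,R,t=cam(n); x=cv2.undistortPoints(np.array(uv,float).reshape(-1,1,2),K,D).reshape(-1,2)
    d=np.c_[x,np.ones(len(x))]@R; return -R.T@t,d
def plane(n,uv,z):
    c,d=ray(n,uv); return c+d*((z-c[2])/d[:,2])[:,None]
E
cat > a.py <<'E'
from h import *
np.set_printoptions(precision=4,suppress=True)
tz=lambda *p: np.array(p)/2.4+[160,60]-0.3
sz=lambda *p: np.array(p)/2.2+[180,110]-0.3
print("shelf top FL FR BL BR\n",plane("top",tz((308,190),(602,215),(320,78),(608,100)),.33))
print("shelf scene FL FR BL BR\n",plane("scene",sz((240,297),(130,92),(140,347),(35,128)),.33))
print("hub top, tip .267\n",plane("top",tz((515,217)),.233+.01),plane("top",tz((393,218)),.267))
print("scene hub",plane("scene",sz((160,175)),.233),)
print("bail top",plane("top",tz((183,351),(285,357)),.185))
print("bail scene",plane("scene",sz((391,309),(437,390)),.18))
print("basket rim top",plane("top",tz((193,321),(291,323),(190,394),(289,397)),.07))
for n,p,z in [("tub",(672,360),.07),("det",(135,215),.23),("pump",(647,190),.17),("jar",(213,512),.11),("brush",(477,422),.04),("redbail0",(58,313),.18),("redbail1",(125,385),.18),("det_body",(150,233),.1)]: print(n,plane("top",tz(p),z))
E
python3 a.py
```

```text
shelf top FL FR BL BR
 [[ 0.6766  0.1912  0.33  ]
 [ 0.6384 -0.192   0.33  ]
 [ 0.8259  0.1743  0.33  ]
 [ 0.7913 -0.2042  0.33  ]]
shelf scene FL FR BL BR
 [[ 0.6798  0.1858  0.33  ]
 [ 0.6433 -0.1851  0.33  ]
 [ 0.8255  0.1768  0.33  ]
 [ 0.7893 -0.2046  0.33  ]]
hub top, tip .267
 [[ 0.654  -0.0892  0.243 ]] [[0.6503 0.0805 0.267 ]]
scene hub [[ 0.656  -0.0941  0.233 ]]
bail top [[0.4775 0.3831 0.185 ]
 [0.4669 0.2374 0.185 ]]
bail scene [[0.4745 0.2571 0.18  ]
 [0.4919 0.395  0.18  ]]
basket rim top [[0.5311 0.3911 0.07  ]
 [0.526  0.2398 0.07  ]
 [0.4185 0.3955 0.07  ]
 [0.4118 0.2435 0.07  ]]
tub [[ 0.4607 -0.3475  0.07  ]]
det [[0.6663 0.4415 0.23  ]]
pump [[ 0.7053 -0.2923  0.17  ]]
jar [[0.2423 0.3531 0.11  ]]
brush [[ 0.3692 -0.0473  0.04  ]]
redbail0 [[0.535  0.5635 0.18  ]]
redbail1 [[0.4302 0.4668 0.18  ]]
det_body [[0.664 0.451 0.1  ]]
```

```bash
cat >> h.py <<'E'
import json
from scipy.spatial.transform import Rotation as Ro
YAW=-0.095
def stand_axes(yaw=YAW):
    c,s=np.cos(yaw),np.sin(yaw); return np.array([c,s,0]),np.array([-s,c,0])
C=np.array([.664,-.0005,.33]); 
def lean(deg,az=YAW,flip=1):
    "tool z leaned deg from down toward heading az; tool x horizontal to the left of heading"
    a=np.radians(deg); f=np.array([np.cos(az),np.sin(az),0]); x=np.array([-np.sin(az),np.cos(az),0])*flip
    z=f*np.sin(a)-np.array([0,0,np.cos(a)]); return np.c_[x,np.cross(z,x),z]
def plan(way,hand,p=None,R=None,mm=60,dg=10):
    "way: list of (pos,R) or (pos,R,nmin); chained"
    s=robot.read_state(); p=s["tcp_pos"] if p is None else p; R=s["ee_rot"] if R is None else R
    rows=[]
    for w in way:
        P,Q=w[0],w[1]; rv=Ro.from_matrix(R.T@Q).as_rotvec(degrees=True)
        n=int(max(1,np.ceil(np.linalg.norm(P-p)*1000/mm),np.ceil(np.linalg.norm(rv)/dg),w[2] if len(w)>2 else 1))
        p0,R0=p.copy(),R.copy()
        for i in range(1,n+1):
            Pt=p0+(P-p0)*i/n; Rt=R0@Ro.from_rotvec(rv*i/n,degrees=True).as_matrix()
            o=np.round(R.T@(Pt-p)*100,1); r=np.round(Ro.from_matrix(R.T@Rt).as_rotvec(degrees=True),1)
            p=p+R@o/100; R=R@Ro.from_rotvec(r,degrees=True).as_matrix(); rows.append((o,r))
        rows.append(None)
    for i,r in enumerate([r for r in rows if r is not None]): print('{"offset":%s,"rot":%s,"hand":%g},'%([float(v) for v in r[0]+0.],[float(v) for v in r[1]+0.],hand))
    print("end",p.round(4),len(rows)-len(way))
    return p,R
E
python3 - <<'E'
from h import *
s=robot.read_state(); p=s["tcp_pos"];R=s["ee_rot"]
q=lean(40); tip=np.array([.655,.08,.248]); v=tip-q[:,2]*.13
print(v)
plan([(np.array([.28,.5,.36]),R),(np.array([.45,.25,.42]),lean(20)),(v,q)],0)
E
```

```text
[0.5718144  0.08792649 0.34758578]
{"offset":[-0.9, 1.1, -5.3],"rot":[0.0, 0.0, 0.0],"hand":0},
{"offset":[-1.0, 1.2, -5.4],"rot":[0.0, 0.0, 0.0],"hand":0},
{"offset":[-0.9, 1.1, -5.3],"rot":[0.0, 0.0, 0.0],"hand":0},
{"offset":[-2.5, 4.4, -1.0],"rot":[-3.3, 0.6, -3.4],"hand":0},
{"offset":[-2.8, 4.2, -0.8],"rot":[-3.3, 0.6, -3.3],"hand":0},
{"offset":[-3.0, 4.2, -0.5],"rot":[-3.3, 0.6, -3.4],"hand":0},
{"offset":[-3.2, 3.9, -0.4],"rot":[-3.3, 0.6, -3.4],"hand":0},
{"offset":[-3.5, 3.8, -0.2],"rot":[-3.3, 0.6, -3.3],"hand":0},
{"offset":[-3.6, 3.6, 0.0],"rot":[-3.3, 0.6, -3.4],"hand":0},
{"offset":[-3.8, 2.6, 2.9],"rot":[-5.0, 0.0, 0.0],"hand":0},
{"offset":[-3.7, 2.3, 3.1],"rot":[-5.0, 0.0, 0.0],"hand":0},
{"offset":[-3.8, 2.1, 3.3],"rot":[-5.0, 0.0, 0.0],"hand":0},
{"offset":[-3.7, 1.8, 3.4],"rot":[-5.0, 0.0, 0.0],"hand":0},
end [0.5721 0.0883 0.3479] 13
```

move_arm(
  rows=[
    {"offset": [-0.9,1.1,-5.3],"rot": [0,0,0],"hand": 0},
    {"offset": [-1.0,1.2,-5.4],"rot": [0,0,0],"hand": 0},
    {"offset": [-0.9,1.1,-5.3],"rot": [0,0,0],"hand": 0},
    {"offset": [-2.5,4.4,-1.0],"rot": [-3.3,0.6,-3.4],"hand": 0},
    {"offset": [-2.8,4.2,-0.8],"rot": [-3.3,0.6,-3.3],"hand": 0},
    {"offset": [-3.0,4.2,-0.5],"rot": [-3.3,0.6,-3.4],"hand": 0},
    {"offset": [-3.2,3.9,-0.4],"rot": [-3.3,0.6,-3.4],"hand": 0},
    {"offset": [-3.5,3.8,-0.2],"rot": [-3.3,0.6,-3.3],"hand": 0},
    {"offset": [-3.6,3.6,0],"rot": [-3.3,0.6,-3.4],"hand": 0},
    {"offset": [-3.8,2.6,2.9],"rot": [-5,0,0],"hand": 0},
    {"offset": [-3.7,2.3,3.1],"rot": [-5,0,0],"hand": 0},
    {"offset": [-3.8,2.1,3.3],"rot": [-5,0,0],"hand": 0},
  ],
)

```text
clock: 2.55
tcp_pos: [0.5423, 0.1271, 0.3654]
ee_rot: [[0.094, 0.813, 0.575], [0.996, -0.077, -0.054], [0.0, 0.577, -0.817]]
force: [0.9, 0.8, 0.5]
opening: 0.999
```

Run:
```python
from h import *
q=lean(40); tip=np.array([.655,.08,.248]); v=tip-q[:,2]*.13
s=robot.read_state(); print(s["clock"],s["tcp_pos"],s["ee_rot"],s["q"])
im=robot.capture("wrist"); cv2.imwrite("pics/w1.png",im[:,:,::-1])
for n in["bar_hinge","bar_tip"]:print(robot.boxes_of("wrist",n))
x,y=stand_axes(); H=C-.09*y; H[2]=.216
for a in (0,.12): print(proj("wrist",[H+[0,0,.006+.011]]+[H+.17*(np.cos(a)*y-np.sin(a)*x)+[0,0,z] for z in (.006,.051)]))
plan([(v,q)],0)
```

```text
2.55 [0.54231993 0.12710801 0.36544918] [[ 9.39843420e-02  8.13010793e-01  5.74613255e-01]
 [ 9.95573644e-01 -7.68948238e-02 -5.40398466e-02]
 [ 2.49806514e-04  5.77148712e-01 -8.16639028e-01]] [ 0.04410092 -0.76387634 -0.45159022  1.27233609 -0.07940348  0.11326106]
[{'box': [211.1, 184.9, 170.1, 53.7], 'p': 0.77}]
[{'box': [212.2, 186.1, 169.0, 52.9], 'p': 0.83}]
[[150.41571569 198.28556054]
 [290.26368155 190.78713162]
 [287.98028144 221.55842468]]
[[150.41571569 198.28556054]
 [287.87730987 179.78347471]
 [285.27739662 211.09591524]]
{"offset":[-3.5, 2.0, 3.2],"rot":[-5.2, 0.1, -0.1],"hand":0},
end [0.5719 0.0882 0.3474] 1
```

View pics/w1.png

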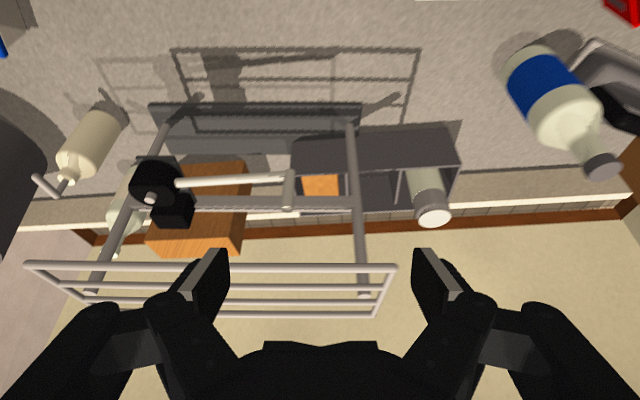

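Run:
```python
from h import *
im=cv2.imread("pics/w1.png")[140:330,10:420]; cv2.imwrite("pics/w1z.png",cv2.resize(im,None,fx=1.9,fy=1.9,interpolation=cv2.INTER_CUBIC))
im=cv2.imread("pics/w1.png")[150:230,220:320]; cv2.imwrite("pics/w1y.png",cv2.resize(im,None,fx=6,fy=6,interpolation=cv2.INTER_CUBIC))
im=cv2.imread("pics/top0.png")[130:170,300:400]; cv2.imwrite("pics/topy.png",cv2.resize(im,None,fx=8,fy=8,interpolation=cv2.INTER_CUBIC))
```

```text
(no output)
```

View pics/w1y.png

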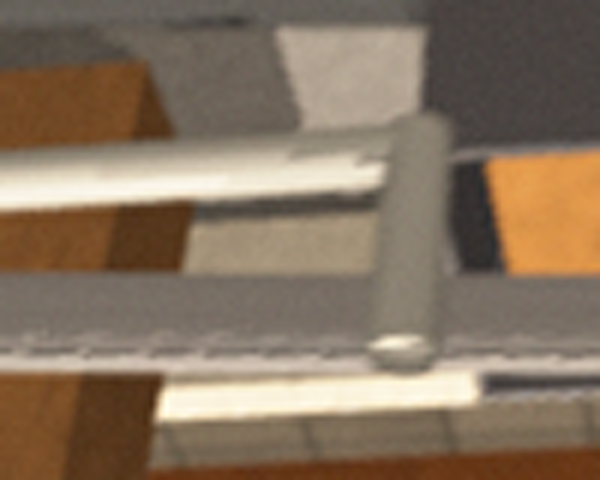

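View pics/topy.png

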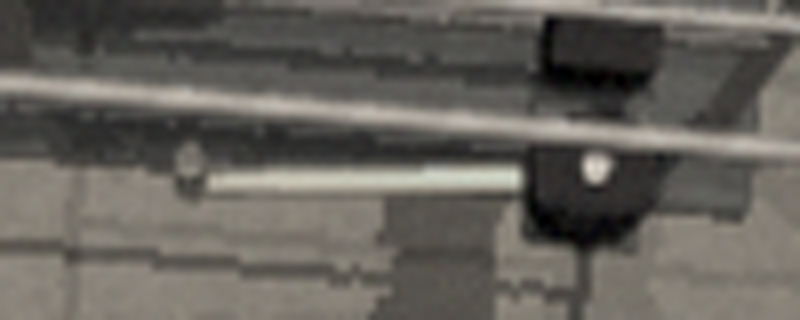

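View pics/w1z.png

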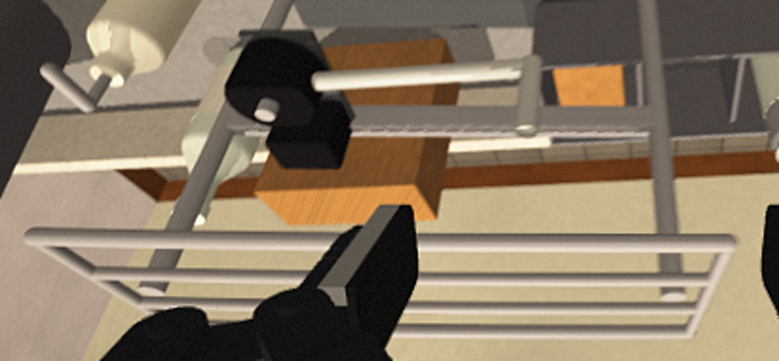

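Run:
```python
from h import *
np.set_printoptions(precision=4,suppress=True)
o=-0.4
print("wrist",plane("wrist",[[286.8,207.8]],.267),plane("wrist",[[289.5,175]],.222),"shelf",plane("wrist",[[396.8,267.5],[26.8,264]],.33))
print("top",plane("top",[[323.3,149.2]],.267),plane("top",[[323.5,152.5]],.222))
print("hubscrew top",plane("top",[[374.4,150.8]],.236),"wrist",plane("wrist",[[150,198]],.236))
```

```text
wrist [[0.6454 0.0826 0.267 ]] [[0.6432 0.0832 0.222 ]] shelf [[ 0.669   0.1911  0.33  ]
 [ 0.6302 -0.1783  0.33  ]]
top [[0.6547 0.0809 0.267 ]] [[0.6522 0.0802 0.222 ]]
hubscrew top [[ 0.653  -0.0904  0.236 ]] wrist [[ 0.6513 -0.0873  0.236 ]]
```

Run:
```python
from h import *
q=lean(42); pin=np.array([.652,.0815,.249]); 
plan([(pin-q[:,2]*.06,q),(pin+q[:,2]*.017,q,3)],0)
```

```text
{"offset":[-1.7, 1.1, 5.0],"rot":[-3.6, 0.0, -0.1],"hand":0},
{"offset":[-1.7, 0.8, 5.0],"rot":[-3.6, 0.1, 0.0],"hand":0},
{"offset":[0.0, 0.0, 2.6],"rot":[0.0, 0.0, 0.0],"hand":0},
{"offset":[0.0, 0.0, 2.5],"rot":[0.0, 0.0, 0.0],"hand":0},
{"offset":[0.0, 0.0, 2.6],"rot":[0.0, 0.0, 0.0],"hand":0},
end [0.6634 0.0804 0.2361] 5
```

move_arm(
  rows=[
    {"offset": [-1.7,1.1,5.0],"rot": [-3.6,0,0],"hand": 0},
    {"offset": [-1.7,0.8,5.0],"rot": [-3.6,0,0],"hand": 0},
    {"offset": [0,0,2.6],"rot": [0,0,0],"hand": 0},
    {"offset": [0,0,2.5],"rot": [0,0,0],"hand": 0},
    {"offset": [0,0,2.6],"rot": [0,0,0],"hand": 0},
    {"offset": [0,0,0],"rot": [0,0,0],"hand": 0},
  ],
)

```text
clock: 3.45
tcp_pos: [0.6646, 0.0836, 0.2386]
ee_rot: [[0.093, 0.739, 0.667], [0.996, -0.07, -0.062], [0.001, 0.67, -0.742]]
force: [-0.9, 0.4, 0.6]
opening: 0.997
```

Run:
```python
from h import *
im=robot.capture("wrist"); cv2.imwrite("pics/w2.png",im[:,:,::-1]); print(robot.read_state()["q"])
```

```text
[-0.05777135 -0.67319944 -0.69939238  0.80892194 -0.02324458  0.02710432]
```

View pics/w2.png

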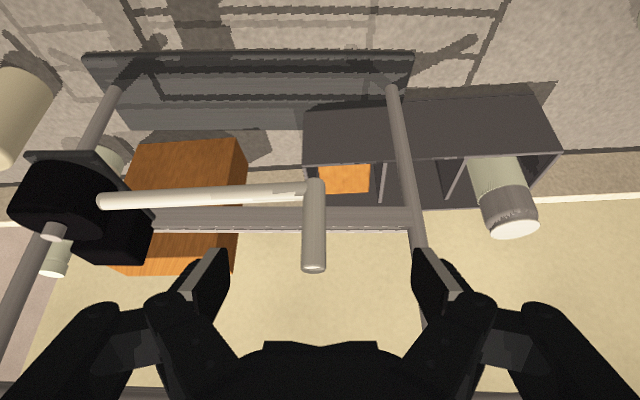

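Run:
```python
from h import *
np.set_printoptions(precision=4,suppress=True)
s=robot.read_state()
p=s["tcp_pos"];z=s["ee_rot"][:,2]
print(s["tcp_pos"],proj("wrist",[p,p-.019*z,p-.032*z]))
print(plane("wrist",[[313.5,268]],.267),plane("wrist",[[314.5,184]],.222))
```

```text
[0.6646 0.0836 0.2402] [[317.0836 229.0109]
 [316.8115 242.634 ]
 [316.5897 253.7567]]
[[0.6563 0.0826 0.267 ]] [[0.6429 0.0843 0.222 ]]
```

move_arm(
  rows=[
    {"offset": [0,0,0],"rot": [0,0,0],"hand": 1},
    {"offset": [0,0,0],"rot": [0,0,0],"hand": 1},
    {"offset": [0,0,0],"rot": [0,0,0],"hand": 1},
    {"offset": [0,0,0],"rot": [0,0,0],"hand": 1},
    {"offset": [0,0,0],"rot": [0,0,0],"hand": 1},
    {"offset": [0,0,0],"rot": [0,0,0],"hand": 1},
  ],
  force=50,
)

```text
clock: 4.25
tcp_pos: [0.6646, 0.0826, 0.2396]
ee_rot: [[0.094, 0.737, 0.669], [0.996, -0.07, -0.063], [0.001, 0.672, -0.741]]
force: [0.1, -0.2, -0.2]
opening: 0.002
```

Run:
```python
from h import *
im=robot.capture("wrist"); cv2.imwrite("pics/w3.png",im[:,:,::-1])
```

```text
(no output)
```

View pics/w3.png

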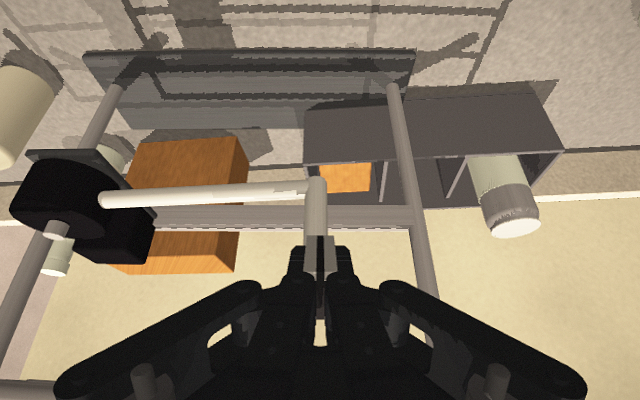

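Run:
```python
from h import *
np.set_printoptions(precision=4,suppress=True)
s=robot.read_state()
for x in (.64,.645,.65,.655,.66,.67,.68): print(x,proj("wrist",[[x,.0826,.267],[x,.0826,.222],[x,.0826,.216]]).round(1).tolist(), proj("top",[[x,.081,.267],[x,.081,.222]]).round(1).tolist(),proj("scene",[[x,.081,.267],[x,.081,.222]]).round(1).tolist())
c,d=ray("wrist",[[313.5,268],[314.5,184]]);print(c,d)
im=cv2.imread("pics/scene0.png")[180:240,230:300]; cv2.imwrite("pics/sy.png",cv2.resize(im,None,fx=10,fy=10,interpolation=cv2.INTER_CUBIC))
im=robot.capture("scene");cv2.imwrite("pics/s2.png",cv2.resize(im[150:280,220:360,::-1],None,fx=5,fy=5,interpolation=cv2.INTER_CUBIC))
im=cv2.imread("pics/w3.png")[150:340,220:420]; cv2.imwrite("pics/w3y.png",cv2.resize(im,None,fx=4,fy=3.1,interpolation=cv2.INTER_CUBIC))
```

```text
0.64 [[311.8, 258.7], [312.7, 182.2], [312.8, 173.4]] [[323.3, 153.6], [323.3, 156.1]] [[283.2, 221.4], [284.0, 228.1]]
0.645 [[313.0, 262.1], [313.7, 186.9], [313.8, 178.3]] [[323.3, 152.1], [323.3, 154.6]] [[281.8, 222.2], [282.7, 228.8]]
0.65 [[314.1, 265.3], [314.7, 191.4], [314.7, 183.0]] [[323.3, 150.6], [323.3, 153.2]] [[280.5, 223.0], [281.4, 229.6]]
0.655 [[315.1, 268.3], [315.6, 195.8], [315.6, 187.4]] [[323.3, 149.1], [323.3, 151.7]] [[279.1, 223.8], [280.0, 230.3]]
0.66 [[316.1, 271.1], [316.4, 199.9], [316.5, 191.7]] [[323.2, 147.6], [323.2, 150.2]] [[277.7, 224.5], [278.7, 231.1]]
0.67 [[317.9, 276.5], [318.0, 207.7], [318.0, 199.7]] [[323.2, 144.6], [323.2, 147.3]] [[274.9, 226.1], [276.0, 232.6]]
0.68 [[319.6, 281.3], [319.5, 214.8], [319.5, 207.0]] [[323.2, 141.6], [323.2, 144.4]] [[272.1, 227.6], [273.2, 234.2]]
[0.4942 0.1003 0.3192] [[ 0.9713 -0.1124 -0.3163]
 [ 0.8323 -0.0954 -0.5473]]
```

View pics/sy.png

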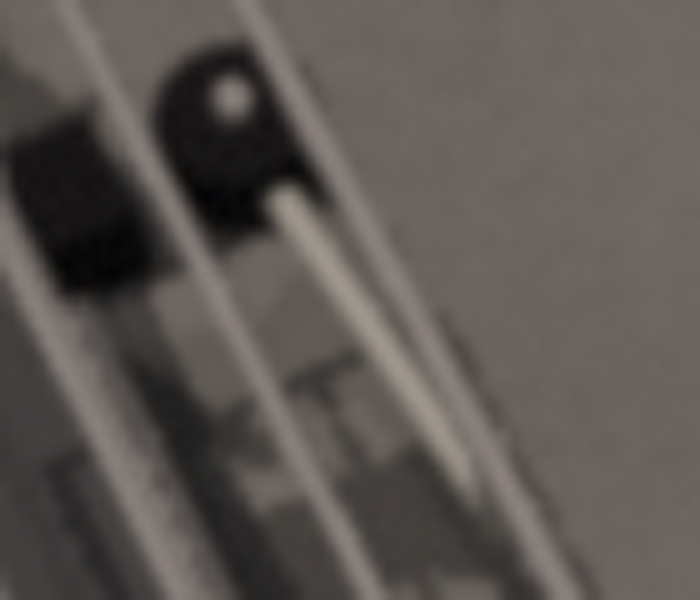

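View pics/w3y.png

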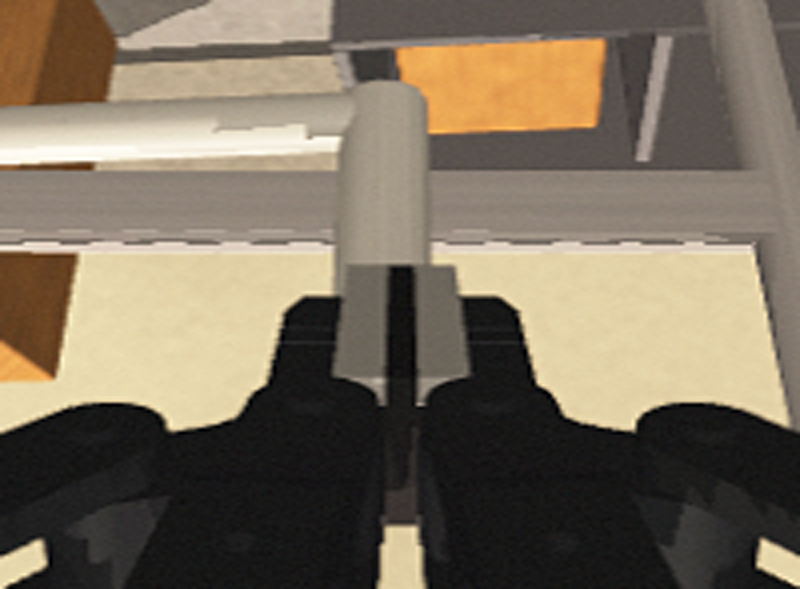

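View pics/s2.png

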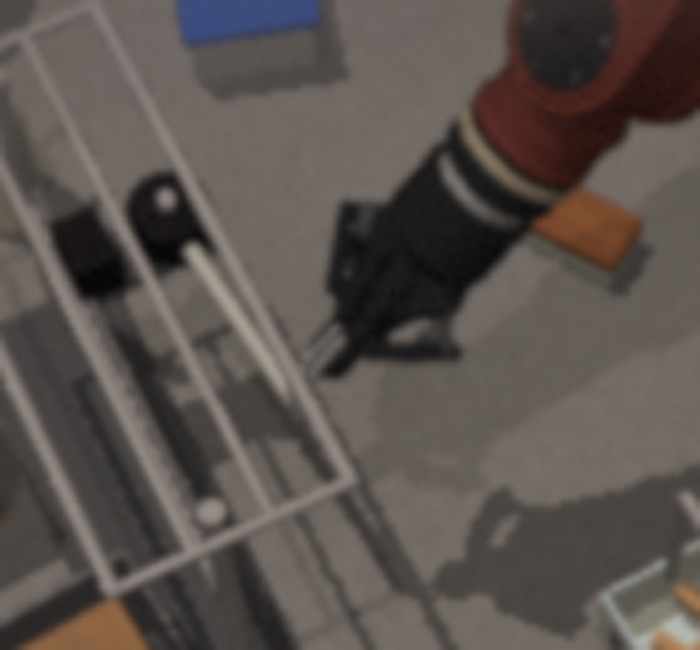

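Run:
```python
from h import *
np.set_printoptions(precision=4,suppress=True)
s=robot.read_state();p=s["tcp_pos"];z=s["ee_rot"][:,2]
a=proj("scene",[p,p-.019*z,p-.054*z]);print(a,(a-[220,150])*5)
x,y=stand_axes();R=[C+a*x+b*y for a,b in((-.01,.195),(-.01,-.195),(.15,.195),(.15,-.195))]
a=proj("scene",R);print((a-[220,150])*5)
im=robot.capture("top");cv2.imwrite("pics/t2.png",cv2.resize(im[110:190,290:400,::-1],None,fx=7,fy=7,interpolation=cv2.INTER_CUBIC))
a=proj("top",[p,p-.019*z,p-.054*z]);print((a-[290,110])*7)
```

```text
[[277.2692 229.6598]
 [280.6482 225.9347]
 [286.9837 218.9516]] [[286.3462 398.2991]
 [303.2412 379.6734]
 [334.9184 344.7582]]
[[ 362.5794  478.8313]
 [  98.2728   -6.7625]
 [ 109.1492  596.2953]
 [-132.6716   88.6759]]
[[229.2739 264.969 ]
 [227.0888 285.7066]
 [222.9403 325.0764]]
```

View pics/t2.png

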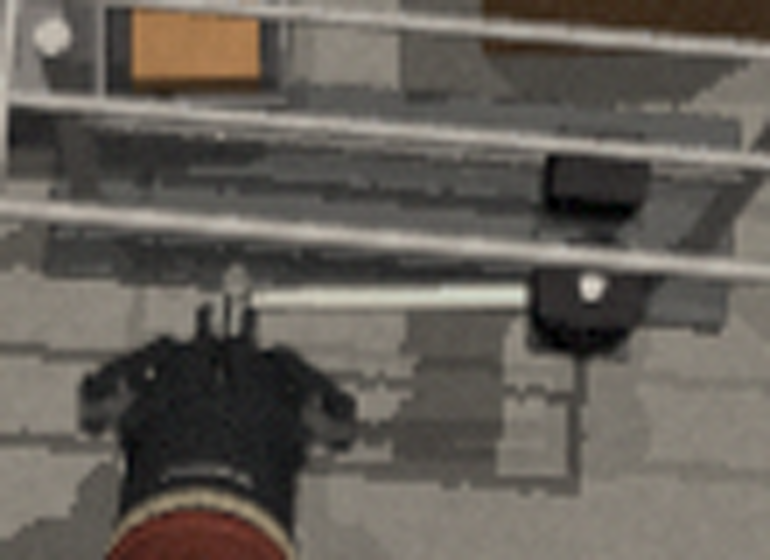

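Run:
```python
from h import *
np.set_printoptions(precision=4,suppress=True)
s=robot.read_state();p=s["tcp_pos"];R=s["ee_rot"]
for d in (0,.005,.01,.015,.02,.03):
    print(d,*[proj("wrist",[p+R@[0,e,-d]]).round(1).tolist() for e in(-.011,0,.011)],((proj("top",[p+R@[0,e,-d] for e in(-.011,.011)])-[290,110])*7).round().tolist(),((proj("scene",[p+R@[0,e,-d]for e in(-.011,.011)])-[220,150])*5).round().tolist())
print(plane("top",[[323.1,152.4]],.24),plane("scene",[[282.4,224.4]],.24))
im=robot.capture("wrist");robot.capture("scene");robot.capture("top")
print(robot.read_state()["opening"],robot.read_state()["tcp_pos"])
```

```text
0 [[317.0, 211.8]] [[317.1, 229.0]] [[317.2, 245.6]] [[228.0, 285.0], [231.0, 245.0]] [[299.0, 398.0], [274.0, 398.0]]
0.005 [[316.9, 214.7]] [[317.0, 232.3]] [[317.1, 249.3]] [[227.0, 290.0], [230.0, 250.0]] [[303.0, 394.0], [278.0, 393.0]]
0.01 [[316.9, 217.8]] [[316.9, 235.8]] [[317.0, 253.2]] [[227.0, 296.0], [229.0, 256.0]] [[308.0, 389.0], [283.0, 388.0]]
0.015 [[316.8, 221.1]] [[316.9, 239.5]] [[317.0, 257.3]] [[226.0, 301.0], [229.0, 261.0]] [[312.0, 384.0], [287.0, 384.0]]
0.02 [[316.7, 224.5]] [[316.8, 243.4]] [[316.9, 261.6]] [[226.0, 307.0], [228.0, 267.0]] [[317.0, 379.0], [292.0, 379.0]]
0.03 [[316.5, 232.1]] [[316.6, 251.9]] [[316.7, 271.0]] [[224.0, 318.0], [227.0, 278.0]] [[326.0, 369.0], [301.0, 369.0]]
[[0.6492 0.0816 0.24  ]] [[0.6416 0.0755 0.24  ]]
-0.000835385291084497 [0.6647 0.0826 0.2396]
```

Run:
```python
from h import *
print(robot.grasp_offset, [a for a in dir(robot) if a[0]!='_'])
im=robot.capture("scene");cv2.imwrite("pics/s3.png",cv2.resize(im[200:250,250:320,::-1],None,fx=10,fy=10,interpolation=cv2.INTER_CUBIC))
```

```text
0.0187 ['IKError', 'boxes_of', 'camera_params', 'capture', 'close_job', 'grasp_offset', 'read_state']
```

View pics/s3.png

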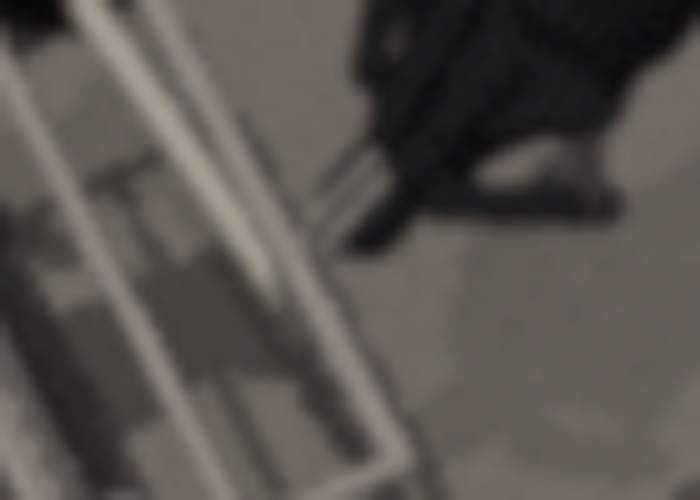

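move_arm(
  rows=[
    {"offset": [0,0,0],"rot": [0,0,0],"hand": 0},
    {"offset": [0,0,0],"rot": [0,0,0],"hand": 0},
    {"offset": [0,0,0],"rot": [0,0,0],"hand": 0},
    {"offset": [0,0,0],"rot": [0,0,0],"hand": 0},
    {"offset": [0,0,0.9],"rot": [0,0,0],"hand": 0},
    {"offset": [0,0,0.9],"rot": [0,0,0],"hand": 0},
    {"offset": [0,0,0.7],"rot": [0,0,0],"hand": 0},
    {"offset": [0,0,0],"rot": [0,0,0],"hand": 0},
  ],
)

```text
clock: 5.6
tcp_pos: [0.6813, 0.081, 0.2198]
ee_rot: [[0.094, 0.738, 0.668], [0.996, -0.07, -0.063], [0.001, 0.671, -0.742]]
force: [0.2, -0.2, 0.0]
opening: 0.999
```

Run:
```python
from h import *
im=robot.capture("wrist"); cv2.imwrite("pics/w4.png",im[:,:,::-1]); print(robot.read_state()["q"])
```

```text
[-0.06061164 -0.61538073 -0.69857426  0.75190941 -0.02227746  0.0255623 ]
```

View pics/w4.png

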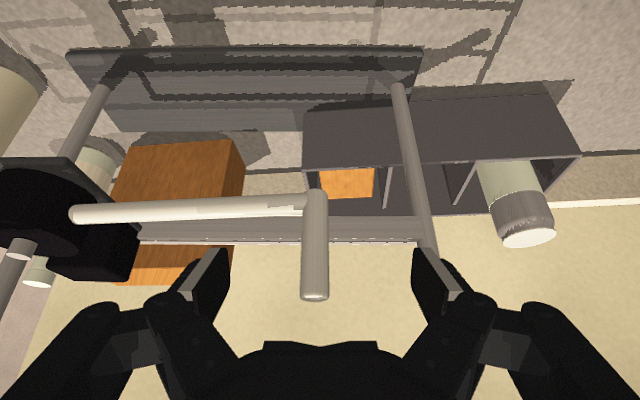

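move_arm(
  rows=[
    {"offset": [0,0,0],"rot": [0,0,0],"hand": 1},
    {"offset": [0,0,0],"rot": [0,0,0],"hand": 1},
    {"offset": [0,0,0],"rot": [0,0,0],"hand": 1},
    {"offset": [0,0,0],"rot": [0,0,0],"hand": 1},
    {"offset": [0,0,0],"rot": [0,0,0],"hand": 1},
    {"offset": [0,0,0],"rot": [0,0,0],"hand": 1},
  ],
  force=50,
)

```text
clock: 6.4
tcp_pos: [0.6816, 0.0783, 0.2216]
ee_rot: [[0.099, 0.737, 0.669], [0.995, -0.072, -0.069], [-0.002, 0.673, -0.74]]
force: [-0.6, -10.6, 1.1]
opening: 0.14
```

Run:
```python
from h import *
im=robot.capture("wrist"); cv2.imwrite("pics/w5.png",im[:,:,::-1]); print(robot.read_state()["q"])
```

```text
[-0.0624497  -0.61643864 -0.69822458  0.75168502 -0.02658652  0.02563869]
```

View pics/w5.png

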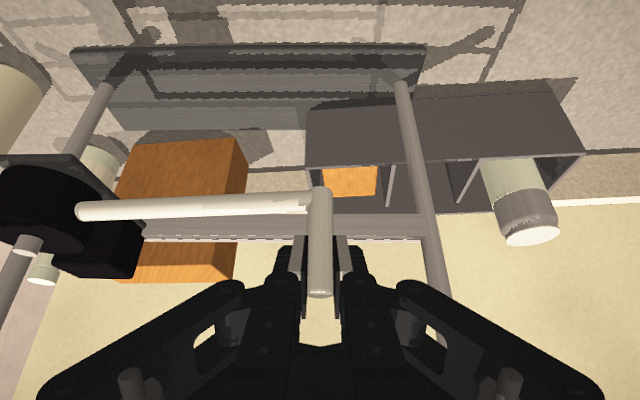

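```bash
cat >> h.py <<'E'
def arc(H,h0,h1,z,l0,l1,n,g=.019,az0=YAW,az1=YAW,r=.17):
    out=[]
    for i in range(1,n+1):
        f=i/n; h=h0+(h1-h0)*f; q=lean(l0+(l1-l0)*f,az0+(az1-az0)*f)
        P=np.array([H[0]-r*np.sin(h),H[1]+r*np.cos(h),z]); out.append((P+g*q[:,2],q))
    return out
E
python3 - <<'E'
from h import *
s=robot.read_state();p=s["tcp_pos"];z=s["ee_rot"][:,2]; pin=p-.019*z; print(pin)
H=pin[:2]-[0,.17]; print(H)
plan(arc(H,0,.45,pin[2],42,38,6),1)
E
```

```text
[0.66890744 0.07962489 0.23562971]
[ 0.66890744 -0.09037511]
{"offset":[-0.2, -1.0, -0.8],"rot":[0.9, 0.3, -0.1],"hand":1},
{"offset":[-0.2, -0.9, -0.9],"rot":[0.7, 0.0, 0.0],"hand":1},
{"offset":[-0.4, -1.0, -0.8],"rot":[0.7, 0.0, 0.0],"hand":1},
{"offset":[-0.4, -0.9, -0.7],"rot":[0.6, 0.0, 0.0],"hand":1},
{"offset":[-0.6, -0.9, -0.8],"rot":[0.7, 0.0, 0.0],"hand":1},
{"offset":[-0.6, -0.9, -0.7],"rot":[0.7, 0.0, 0.0],"hand":1},
end [0.6066 0.0614 0.221 ] 6
```

move_arm(
  rows=[
    {"offset": [-0.2,-1.0,-0.8],"rot": [0.9,0,0],"hand": 1},
    {"offset": [-0.2,-0.9,-0.9],"rot": [0.7,0,0],"hand": 1},
    {"offset": [-0.4,-1.0,-0.8],"rot": [0.7,0,0],"hand": 1},
    {"offset": [-0.4,-0.9,-0.7],"rot": [0.6,0,0],"hand": 1},
    {"offset": [-0.6,-0.9,-0.8],"rot": [0.7,0,0],"hand": 1},
    {"offset": [-0.6,-0.9,-0.7],"rot": [0.7,0,0],"hand": 1},
  ],
)

```text
clock: 7.2
tcp_pos: [0.6055, 0.0629, 0.2192]
ee_rot: [[0.096, 0.787, 0.61], [0.995, -0.076, -0.059], [-0.001, 0.613, -0.79]]
force: [6.0, -6.7, -7.1]
opening: 0.137
```

Run:
```python
from h import *
s=robot.read_state();p=s["tcp_pos"];z=s["ee_rot"][:,2]; pin=p-.019*z; print(pin,s["q"],s["force"])
H=[.669,-.0904]; print(np.arctan2(-(pin[0]-H[0]),pin[1]-H[1]),np.hypot(*(pin[:2]-H)))
im=robot.capture("wrist"); cv2.imwrite("pics/w6.png",im[:,:,::-1])
im=robot.capture("top");cv2.imwrite("pics/t3.png",cv2.resize(im[110:210,290:400,::-1],None,fx=7,fy=6,interpolation=cv2.INTER_CUBIC))
```

```text
[0.59394548 0.06399426 0.23416822] [-0.11839416 -0.81161189 -0.77669515  0.94615341  0.0130054  -0.01785448] [ 6.03308168 -6.74300917 -7.11105075]
0.45248407687936915 0.17167052553650258
```

View pics/w6.png

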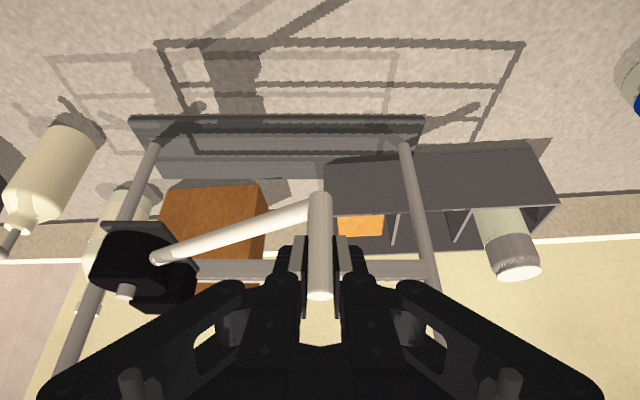

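View pics/t3.png

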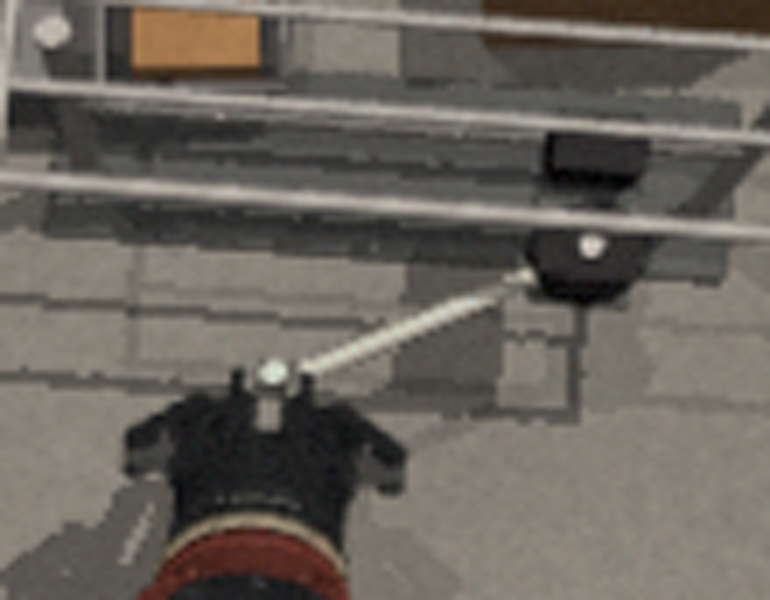

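Run:
```python
from h import *
np.set_printoptions(precision=4,suppress=True)
a=plane("top",[[329.1-.3,172-.3]],.267)[0]; s=robot.read_state(); d=s["tcp_pos"]-a; R=s["ee_rot"]
print(a,d,R.T@d, R.T@(d+[0,0,.015]))
H=np.array([.6535,-.0895]); print(np.hypot(*(a[:2]-H)), np.arctan2(-(a[0]-H[0]),a[1]-H[1]))
print(R.T@(np.array([a[0],a[1],.25])-s["tcp_pos"]))
```

```text
[0.5801 0.064  0.267 ] [ 0.0252 -0.0012 -0.0479] [ 0.0012 -0.0094  0.0533] [ 0.0012 -0.0002  0.0414]
0.1701028423199657 0.44612733998691767
[-0.0012 -0.001  -0.0398]
```

Run:
```python
from h import *
H=np.array([.6535,-.0895]);s=robot.read_state();print(s["tcp_pos"]-.04*s["ee_rot"][:,2])
p,R=plan(arc(H,.449,1.0,.252,37.5,15,7,g=.04),1)
```

```text
[0.58093102 0.06510334 0.25074081]
{"offset":[-0.9, -1.1, -0.9],"rot":[3.5, 0.1, -0.1],"hand":1},
{"offset":[-0.8, -1.1, -0.6],"rot":[3.2, 0.0, 0.0],"hand":1},
{"offset":[-0.9, -1.1, -0.5],"rot":[3.2, 0.0, 0.0],"hand":1},
{"offset":[-1.0, -1.0, -0.4],"rot":[3.2, 0.0, 0.0],"hand":1},
{"offset":[-1.0, -1.0, -0.4],"rot":[3.3, 0.0, 0.0],"hand":1},
{"offset":[-1.1, -0.9, -0.2],"rot":[3.2, 0.0, 0.0],"hand":1},
{"offset":[-1.2, -0.9, -0.2],"rot":[3.2, 0.0, 0.0],"hand":1},
end [0.5207 0.0014 0.2129] 7
```

move_arm(
  rows=[
    {"offset": [-0.4,-0.6,-0.4],"rot": [4,0,0],"hand": 1},
    {"offset": [-0.5,-0.9,-0.6],"rot": [4,0,0],"hand": 1},
  ],
)

```text
clock: 7.55
tcp_pos: [0.585, 0.0567, 0.2156]
ee_rot: [[0.095, 0.867, 0.489], [0.995, -0.083, -0.046], [0.001, 0.491, -0.871]]
force: [2.4, -2.8, -19.0]
opening: 0.133
```

Run:
```python
from h import *
H=np.array([.6535,-.0895]);s=robot.read_state();a=s["tcp_pos"]-.04*s["ee_rot"][:,2]
h=np.arctan2(-(a[0]-H[0]),a[1]-H[1]);l=np.degrees(np.arccos(-s["ee_rot"][2,2]));print(a,h,np.hypot(*(a[:2]-H)),l,s["q"])
p,R=plan(arc(H,h,1.1,.252,l,12,8,g=.04),1)
```

```text
[0.56545655 0.05854792 0.25045858] 0.5365100836613546 0.1722493401083346 29.38843478868142 [-0.13847739 -0.66743117 -0.62866228  1.09706545  0.02187807 -0.03767843]
{"offset":[-0.9, -0.8, -0.5],"rot":[2.2, 0.0, 0.0],"hand":1},
{"offset":[-0.8, -0.9, -0.4],"rot":[2.1, 0.0, 0.0],"hand":1},
{"offset":[-0.9, -0.9, -0.4],"rot":[2.2, 0.0, 0.0],"hand":1},
{"offset":[-0.9, -0.9, -0.3],"rot":[2.2, 0.0, 0.0],"hand":1},
{"offset":[-1.0, -0.8, -0.2],"rot":[2.2, 0.0, 0.0],"hand":1},
{"offset":[-1.0, -0.7, -0.3],"rot":[2.1, 0.0, 0.0],"hand":1},
{"offset":[-1.1, -0.7, -0.1],"rot":[2.2, 0.0, 0.0],"hand":1},
{"offset":[-1.1, -0.6, -0.1],"rot":[2.2, 0.0, 0.0],"hand":1},
end [ 0.5106 -0.0136  0.2127] 8
```

move_arm(
  rows=[
    {"offset": [-0.9,-0.9,-0.2],"rot": [2.2,0,0],"hand": 1},
    {"offset": [-0.8,-0.9,-0.2],"rot": [2.1,0,0],"hand": 1},
    {"offset": [-0.9,-0.9,-0.4],"rot": [2.2,0,0],"hand": 1},
    {"offset": [-0.9,-0.9,-0.3],"rot": [2.2,0,0],"hand": 1},
    {"offset": [-1.0,-0.8,-0.2],"rot": [2.2,0,0],"hand": 1},
  ],
)

```text
clock: 8.18
tcp_pos: [0.5343, 0.0218, 0.2106]
ee_rot: [[0.088, 0.945, 0.317], [0.996, -0.086, -0.018], [0.01, 0.317, -0.948]]
force: [-17.8, 19.6, 0.8]
opening: 0.136
```

Run:
```python
from h import *
H=np.array([.6535,-.0895]);s=robot.read_state();a=s["tcp_pos"]-.04*s["ee_rot"][:,2]
h=np.arctan2(-(a[0]-H[0]),a[1]-H[1]);l=np.degrees(np.arccos(-s["ee_rot"][2,2]));print(a,h,np.hypot(*(a[:2]-H)),l,s["q"])
im=robot.capture("wrist"); cv2.imwrite("pics/w7.png",im[:,:,::-1])
p,R=plan(arc(H,h,1.475,.247,l,12,9,g=.04),1)
```

```text
[0.52166016 0.02255509 0.24857056] 0.866340883008147 0.17302626051242517 18.488060481570702 [-0.24139726 -0.56571603 -0.50528941  1.3135875   0.05780725 -0.14285533]
{"offset":[-1.1, -0.4, 0.0],"rot":[0.6, -0.6, 0.2],"hand":1},
{"offset":[-1.0, -0.6, -0.2],"rot":[0.7, 0.0, 0.0],"hand":1},
{"offset":[-1.0, -0.5, -0.1],"rot":[0.7, 0.0, 0.0],"hand":1},
{"offset":[-1.1, -0.5, -0.1],"rot":[0.7, 0.0, 0.0],"hand":1},
{"offset":[-1.1, -0.3, -0.1],"rot":[0.8, 0.0, 0.0],"hand":1},
{"offset":[-1.1, -0.4, -0.1],"rot":[0.7, 0.0, 0.0],"hand":1},
{"offset":[-1.1, -0.2, 0.0],"rot":[0.7, 0.0, 0.0],"hand":1},
{"offset":[-1.2, -0.2, -0.1],"rot":[0.7, 0.0, 0.0],"hand":1},
{"offset":[-1.1, 0.0, 0.0],"rot":[0.7, 0.0, 0.0],"hand":1},
end [ 0.4929 -0.074   0.2082] 9
```

View pics/w7.png

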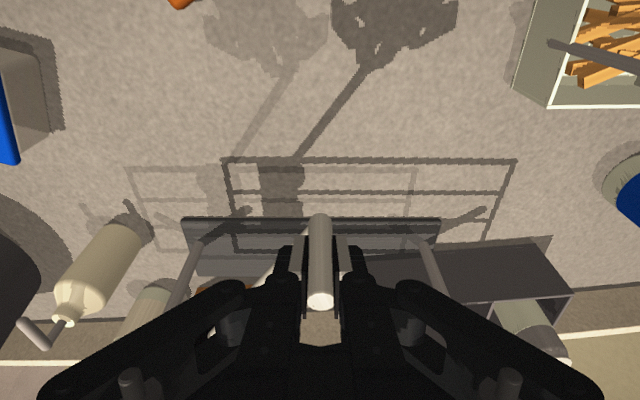

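Run:
```python
from h import *
H=np.array([.6512,-.0876]);s=robot.read_state();a=s["tcp_pos"]-.04*s["ee_rot"][:,2]
h=np.arctan2(-(a[0]-H[0]),a[1]-H[1]);l=np.degrees(np.arccos(-s["ee_rot"][2,2]));print(a,h,np.hypot(*(a[:2]-H)),l,s["q"])
p,R=plan(arc(H,h,1.475,.247,l,15,10,g=.04),1,p=s["tcp_pos"]+[.005,-.0056,0])
```

```text
[0.52116032 0.02134147 0.24829242] 0.8734538741487547 0.1696424556138478 18.343103090310194 [-0.24327938 -0.56409664 -0.50409662  1.31552194  0.05659828 -0.14413795]
{"offset":[-0.4, -1.1, -0.2],"rot":[0.3, -0.6, 0.2],"hand":1},
{"offset":[-0.9, -0.5, -0.2],"rot":[0.4, 0.0, 0.0],"hand":1},
{"offset":[-0.9, -0.5, -0.1],"rot":[0.3, 0.0, 0.0],"hand":1},
{"offset":[-0.9, -0.4, -0.1],"rot":[0.3, 0.0, 0.0],"hand":1},
{"offset":[-1.0, -0.3, -0.1],"rot":[0.4, 0.0, 0.0],"hand":1},
{"offset":[-1.0, -0.3, -0.1],"rot":[0.3, 0.0, 0.0],"hand":1},
{"offset":[-1.0, -0.2, -0.1],"rot":[0.3, 0.0, 0.0],"hand":1},
{"offset":[-1.0, -0.2, 0.0],"rot":[0.4, 0.0, 0.0],"hand":1},
{"offset":[-1.0, -0.1, 0.0],"rot":[0.3, 0.0, 0.0],"hand":1},
{"offset":[-1.0, -0.1, -0.1],"rot":[0.3, 0.0, 0.0],"hand":1},
end [ 0.492  -0.0721  0.2087] 10
```

move_arm(
  rows=[
    {"offset": [-0.5,-0.9,-0.2],"rot": [0.3,0,0],"hand": 1},
    {"offset": [-0.9,-0.6,-0.1],"rot": [0.4,0,0],"hand": 1},
    {"offset": [-0.9,-0.5,-0.1],"rot": [0.3,0,0],"hand": 1},
    {"offset": [-0.9,-0.4,-0.1],"rot": [0.3,0,0],"hand": 1},
    {"offset": [-1.0,-0.3,-0.1],"rot": [0.4,0,0],"hand": 1},
  ],
)

```text
clock: 8.85
tcp_pos: [0.5039, -0.0201, 0.2088]
ee_rot: [[0.091, 0.952, 0.291], [0.996, -0.089, -0.021], [0.005, 0.292, -0.956]]
force: [-23.1, 14.7, 9.1]
opening: 0.131
```

Run:
```python
from h import *
H=np.array([.6512,-.0876]);s=robot.read_state();a=s["tcp_pos"]-.04*s["ee_rot"][:,2]
h=np.arctan2(-(a[0]-H[0]),a[1]-H[1]);l=np.degrees(np.arccos(-s["ee_rot"][2,2]));print(a,h,np.hypot(*(a[:2]-H)),l,s["q"],s["force"])
F=s["force"].copy();F[2]=0
p,R=plan(arc(H,h,1.475,.247,l,15,6,g=.04),1,p=s["tcp_pos"]-F/3500)
```

```text
[ 0.49223127 -0.01920693  0.24710169] 1.1645044215859603 0.17305684017292475 16.961734640017426 [-0.35594018 -0.62757644 -0.54153493  1.37188259  0.081359   -0.25217709] [-23.10661056  14.66617051   9.1150404 ]
{"offset":[-0.6, -0.7, -0.2],"rot":[0.3, -0.4, 0.1],"hand":1},
{"offset":[-0.9, -0.2, 0.0],"rot":[0.4, 0.0, 0.0],"hand":1},
{"offset":[-0.8, -0.1, -0.1],"rot":[0.3, 0.0, 0.0],"hand":1},
{"offset":[-0.9, -0.2, 0.0],"rot":[0.3, 0.0, 0.0],"hand":1},
{"offset":[-0.9, -0.1, 0.0],"rot":[0.3, 0.0, 0.0],"hand":1},
{"offset":[-0.9, 0.0, 0.0],"rot":[0.4, 0.0, 0.0],"hand":1},
end [ 0.4925 -0.0728  0.208 ] 6
```

Run:
```python
from h import *
H=np.array([.646,-.086]);s=robot.read_state();a=s["tcp_pos"]-.04*s["ee_rot"][:,2]
h=np.arctan2(-(a[0]-H[0]),a[1]-H[1]);l=np.degrees(np.arccos(-s["ee_rot"][2,2]));print(a,h)
F=s["force"].copy();F[2]=0
p,R=plan(arc(H,h,1.475,.247,l,15,6,g=.04),1,p=s["tcp_pos"]-F/3500)
```

```text
[ 0.49223127 -0.01920693  0.24710169] 1.161013056632551
{"offset":[-0.4, -1.1, -0.3],"rot":[0.3, -0.4, 0.1],"hand":1},
{"offset":[-0.9, -0.3, -0.1],"rot":[0.4, 0.0, 0.0],"hand":1},
{"offset":[-0.9, -0.2, 0.0],"rot":[0.3, 0.0, 0.0],"hand":1},
{"offset":[-0.9, -0.1, -0.1],"rot":[0.3, 0.0, 0.0],"hand":1},
{"offset":[-0.9, -0.1, 0.0],"rot":[0.3, 0.0, 0.0],"hand":1},
{"offset":[-0.8, 0.0, 0.0],"rot":[0.4, 0.0, 0.0],"hand":1},
end [ 0.4873 -0.0703  0.2085] 6
```

move_arm(
  rows=[
    {"offset": [-0.5,-1.1,-0.1],"rot": [0.3,0,0],"hand": 1},
    {"offset": [-0.9,-0.3,-0.1],"rot": [0.3,0,0],"hand": 1},
    {"offset": [-0.9,-0.2,0],"rot": [0.3,0,0],"hand": 1},
    {"offset": [-0.9,-0.1,-0.1],"rot": [0.3,0,0],"hand": 1},
  ],
)

```text
clock: 9.35
tcp_pos: [0.4851, -0.0528, 0.2067]
ee_rot: [[0.094, 0.957, 0.273], [0.996, -0.091, -0.024], [0.001, 0.274, -0.962]]
force: [-11.0, 3.2, -0.9]
opening: 0.003
```

Run:
```python
from h import *
H=np.array([.646,-.086]);s=robot.read_state();a=s["tcp_pos"]-.04*s["ee_rot"][:,2]
h=np.arctan2(-(a[0]-H[0]),a[1]-H[1]);l=np.degrees(np.arccos(-s["ee_rot"][2,2]));print(a,h,np.hypot(*(a[:2]-H)),s["q"],s["force"])
im=robot.capture("top");cv2.imwrite("pics/t4.png",cv2.resize(im[110:240,290:420,::-1],None,fx=4.5,fy=4.5,interpolation=cv2.INTER_CUBIC))
```

```text
[ 0.47420464 -0.05182941  0.24517133] 1.3744559264100948 0.17516071347013712 [-0.44587266 -0.65256015 -0.55631505  1.40624827  0.09571766 -0.33870454] [-11.02357211   3.20612228  -0.92954416]
```

View pics/t4.png

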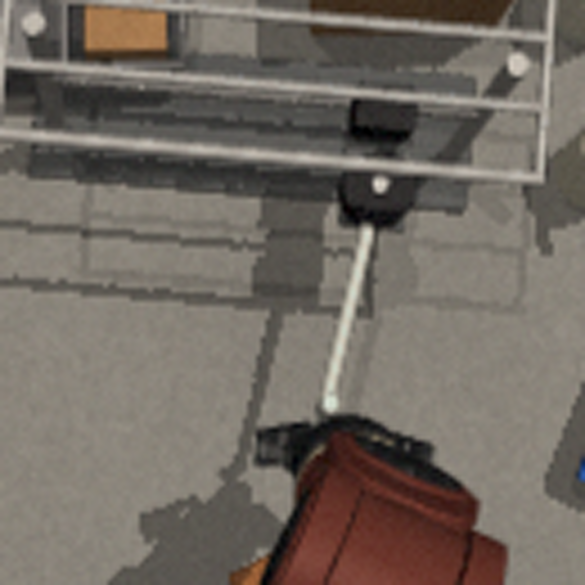

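Run:
```python
from h import *
np.set_printoptions(precision=4,suppress=True)
a=plane("top",[[363.4,198.7]],.267)[0]; h=plane("top",[[374.3,150.6]],.236)[0]; d=a-h; print(a,h,np.arctan2(-d[0],d[1])-YAW,np.hypot(d[0],d[1]))
im=robot.capture("wrist"); cv2.imwrite("pics/w8.png",im[:,:,::-1])
im=robot.capture("scene");cv2.imwrite("pics/s4.png",cv2.resize(im[150:270,230:390,::-1],None,fx=5,fy=5,interpolation=cv2.INTER_CUBIC))
s=robot.read_state();p=s["tcp_pos"];print(p,(proj("scene",[p-k*s["ee_rot"][:,2] for k in (0,.02,.04)])-[230,150])*5)
```

```text
[ 0.4901 -0.0472  0.267 ] [ 0.6537 -0.0901  0.236 ] 1.4094758193718824 0.16913098944267474
[ 0.485  -0.0532  0.2066] [[365.048  143.1771]
 [371.5844 124.5573]
 [378.2403 105.602 ]]
```

View pics/w8.png

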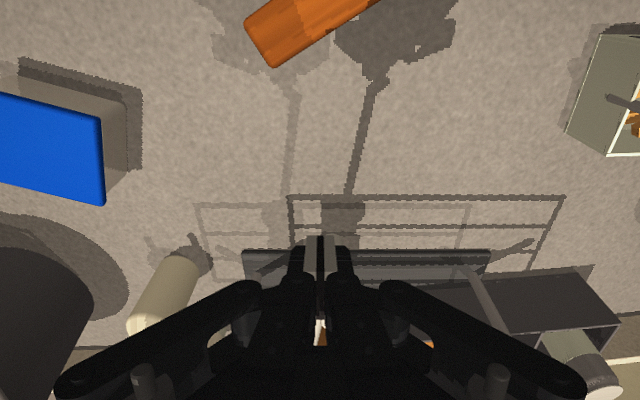

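View pics/s4.png

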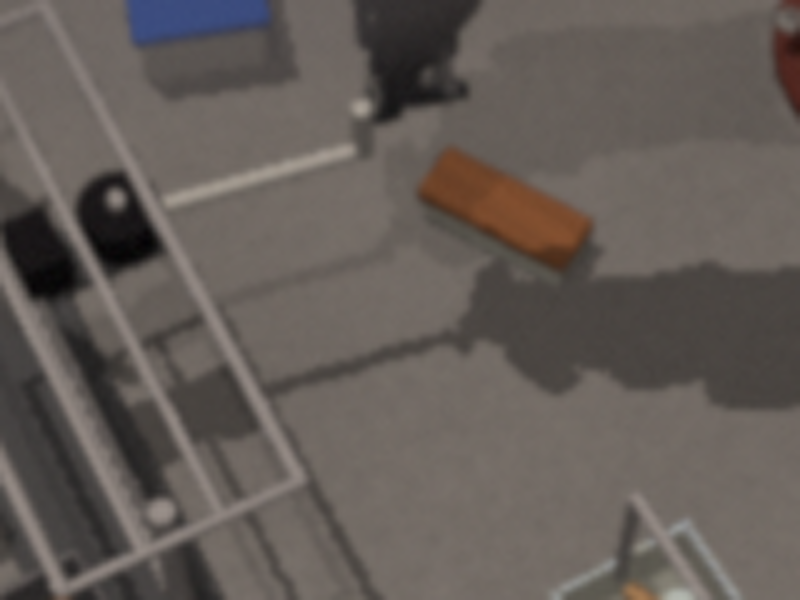

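move_arm(
  rows=[
    {"offset": [0,-0.5,-0.1],"rot": [0,0,0],"hand": 0},
    {"offset": [0,0,0],"rot": [0,0,0],"hand": 0},
    {"offset": [0,0,0],"rot": [0,0,0],"hand": 0},
    {"offset": [0,0,0],"rot": [0,0,0],"hand": 0},
  ],
)

```text
clock: 10.0
tcp_pos: [0.482, -0.0527, 0.2073]
ee_rot: [[0.094, 0.956, 0.277], [0.996, -0.091, -0.026], [0.001, 0.278, -0.961]]
force: [0.3, -0.1, 0.1]
opening: 0.847
```

Run:
```python
from h import *
im=robot.capture("wrist"); cv2.imwrite("pics/w9.png",im[:,:,::-1])
```

```text
(no output)
```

View pics/w9.png

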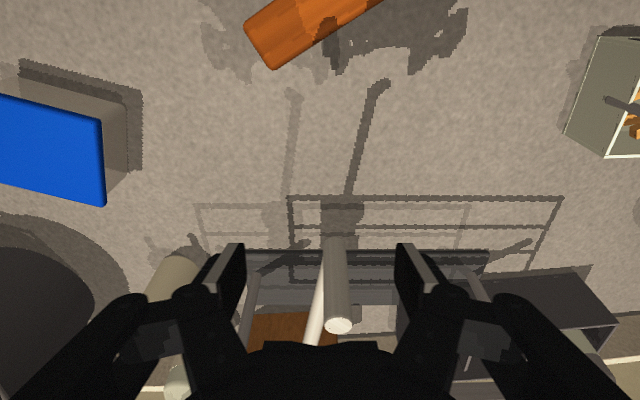

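move_arm(
  rows=[
    {"offset": [0,1.0,1.0],"rot": [0,0,0],"hand": 0},
    {"offset": [0,0.3,0.2],"rot": [0,0,0],"hand": 0},
    {"offset": [-1.5,0,0],"rot": [0,0,0],"hand": 0},
    {"offset": [-1.5,0,0],"rot": [0,0,0],"hand": 0},
    {"offset": [-1.2,0,0],"rot": [0,0,0],"hand": 0},
    {"offset": [-0.8,0,0],"rot": [0,0,0],"hand": 0},
    {"offset": [-0.5,0,0],"rot": [0,0,0],"hand": 0},
  ],
)

```text
clock: 10.92
tcp_pos: [0.4923, -0.1095, 0.1993]
ee_rot: [[0.095, 0.956, 0.277], [0.995, -0.091, -0.025], [0.001, 0.278, -0.961]]
force: [0.5, 10.0, 0.3]
opening: 1.002
```

Run:
```python
from h import *
im=robot.capture("wrist"); cv2.imwrite("pics/w10.png",im[:,:,::-1])
im=robot.capture("top");cv2.imwrite("pics/t5.png",cv2.resize(im[110:240,290:420,::-1],None,fx=4.5,fy=4.5,interpolation=cv2.INTER_CUBIC))
```

```text
(no output)
```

View pics/w10.png

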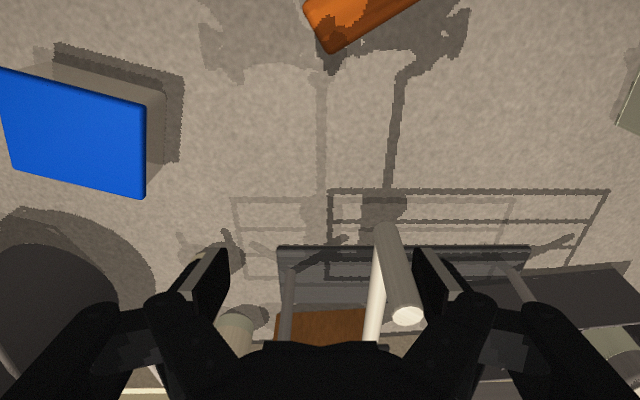

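View pics/t5.png

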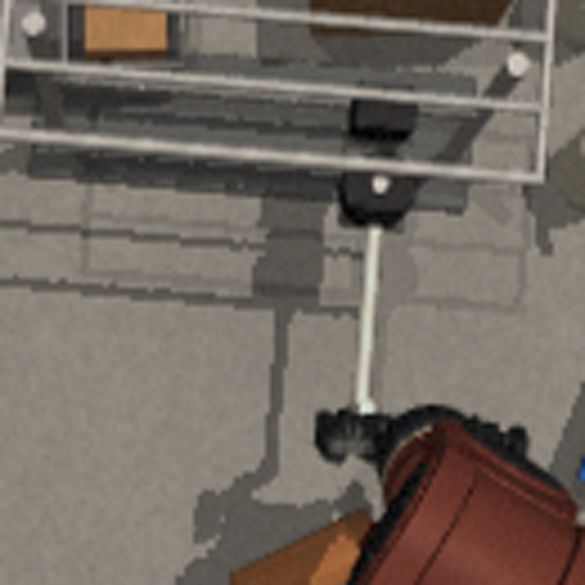

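```bash
cat > ang.py <<'E'
from h import *
import sys
u,v=float(sys.argv[1]),float(sys.argv[2])
a=plane("top",[[u,v]],.267)[0]; h=np.array([.6537,-.0901]); d=a[:2]-h; print(a,np.arctan2(-d[0],d[1])-YAW,np.hypot(*d))
E
python3 ang.py 371.3 200.2
```

```text
[ 0.4848862  -0.07276793  0.267     ] 1.5634850432775322 0.169701204765126
```

move_arm(
  rows=[
    {"offset": [-0.4,0,0],"rot": [0,0,0],"hand": 0},
    {"offset": [0,0,0],"rot": [0,0,0],"hand": 0},
  ],
)

```text
clock: 11.28
tcp_pos: [0.4925, -0.1094, 0.199]
ee_rot: [[0.09, 0.956, 0.278], [0.996, -0.089, -0.018], [0.007, 0.278, -0.96]]
force: [3.6, 19.0, 1.2]
opening: 1.003
```

Run:
```python
from h import *
s=robot.read_state();p=s["tcp_pos"];R=s["ee_rot"]
def down(h): return np.c_[[np.cos(h),np.sin(h),0],[np.sin(h),-np.cos(h),0],[0,0,-1]]
# back off: +y 15mm, then up
p1=p+[0,.02,0]; p2=p1+[-.02,0,.17]
plan([(p1,R),(p2,R),(np.array([.45,.10,.38]),down(2.2)),(np.array([.445,.285,.36]),down(np.pi-.07))],0)
```

```text
{"offset":[2.0, -0.2, 0.0],"rot":[0.0, 0.0, 0.0],"hand":0},
{"offset":[0.0, 0.9, -5.6],"rot":[0.0, 0.0, 0.0],"hand":0},
{"offset":[0.0, 1.0, -5.7],"rot":[0.0, 0.0, 0.0],"hand":0},
{"offset":[-0.1, 0.9, -5.6],"rot":[0.0, 0.0, 0.0],"hand":0},
{"offset":[3.7, -0.7, -0.4],"rot":[3.1, 1.1, -8.2],"hand":0},
{"offset":[3.8, -0.2, -0.3],"rot":[3.1, 1.1, -8.2],"hand":0},
{"offset":[3.8, 0.4, -0.3],"rot":[3.2, 1.1, -8.2],"hand":0},
{"offset":[3.8, 0.9, -0.2],"rot":[3.1, 1.0, -8.2],"hand":0},
{"offset":[3.5, 1.4, -0.2],"rot":[3.1, 1.1, -8.2],"hand":0},
{"offset":[3.1, 2.1, 0.4],"rot":[0.0, 0.0, -10.0],"hand":0},
{"offset":[2.6, 2.6, 0.4],"rot":[0.0, 0.0, -10.0],"hand":0},
{"offset":[2.2, 3.0, 0.4],"rot":[0.0, 0.0, -10.0],"hand":0},
{"offset":[1.6, 3.3, 0.4],"rot":[0.0, 0.0, -10.0],"hand":0},
{"offset":[1.0, 3.6, 0.4],"rot":[0.0, 0.0, -9.9],"hand":0},
end [0.4447 0.2853 0.3602] 14
```

move_arm(
  rows=[
    {"offset": [2.0,-0.2,0],"rot": [0,0,0],"hand": 0},
    {"offset": [0,0.9,-5.6],"rot": [0,0,0],"hand": 0},
    {"offset": [0,1.0,-5.7],"rot": [0,0,0],"hand": 0},
    {"offset": [0,0.9,-5.6],"rot": [0,0,0],"hand": 0},
    {"offset": [3.7,-0.7,-0.4],"rot": [3.1,1.1,-8.2],"hand": 0},
    {"offset": [3.8,-0.2,-0.3],"rot": [3.1,1.1,-8.2],"hand": 0},
    {"offset": [3.8,0.4,-0.3],"rot": [3.2,1.1,-8.2],"hand": 0},
    {"offset": [3.8,0.9,-0.2],"rot": [3.1,1.0,-8.2],"hand": 0},
    {"offset": [3.5,1.4,-0.2],"rot": [3.1,1.1,-8.2],"hand": 0},
    {"offset": [3.1,2.1,0.4],"rot": [0,0,-10],"hand": 0},
    {"offset": [2.6,2.6,0.4],"rot": [0,0,-10],"hand": 0},
    {"offset": [2.2,3.0,0.4],"rot": [0,0,-10],"hand": 0},
  ],
)

```text
clock: 12.78
tcp_pos: [0.4481, 0.2113, 0.3662]
ee_rot: [[-0.915, 0.404, -0.001], [0.404, 0.915, -0.007], [-0.002, -0.007, -1.0]]
force: [-0.2, 0.4, 0.4]
opening: 0.999
```

move_arm(
  rows=[
    {"offset": [1.6,3.3,0.4],"rot": [0,0,-10],"hand": 0},
    {"offset": [1.0,3.6,0.4],"rot": [0,0,-9.9],"hand": 0},
    {"offset": [0,0,0],"rot": [0,0,0],"hand": 0},
  ],
)

```text
clock: 13.15
tcp_pos: [0.4456, 0.2859, 0.3571]
ee_rot: [[-0.998, 0.07, -0.002], [0.07, 0.998, -0.007], [0.001, -0.007, -1.0]]
force: [-0.9, -0.9, 0.0]
opening: 1.002
```

Run:
```python
from h import *
print(robot.read_state()["q"],robot.read_state()["tcp_pos"])
im=robot.capture("wrist"); cv2.imwrite("pics/w11.png",im[:,:,::-1])
im=robot.capture("top");cv2.imwrite("pics/t6.png",cv2.resize(im[110:240,270:420,::-1],None,fx=4.5,fy=4.5,interpolation=cv2.INTER_CUBIC))
```

```text
[ 3.27038003e-01 -1.15392934e-03  2.80657213e-01  1.85667495e+00
 -6.01646457e-03 -1.17384946e+00] [0.44562499 0.28589334 0.3571106 ]
```

View pics/w11.png

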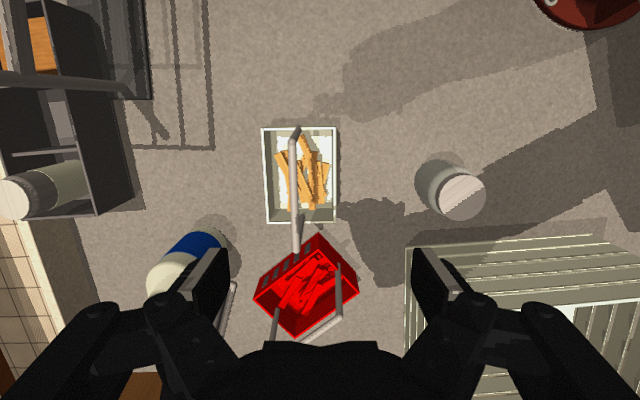

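View pics/t6.png

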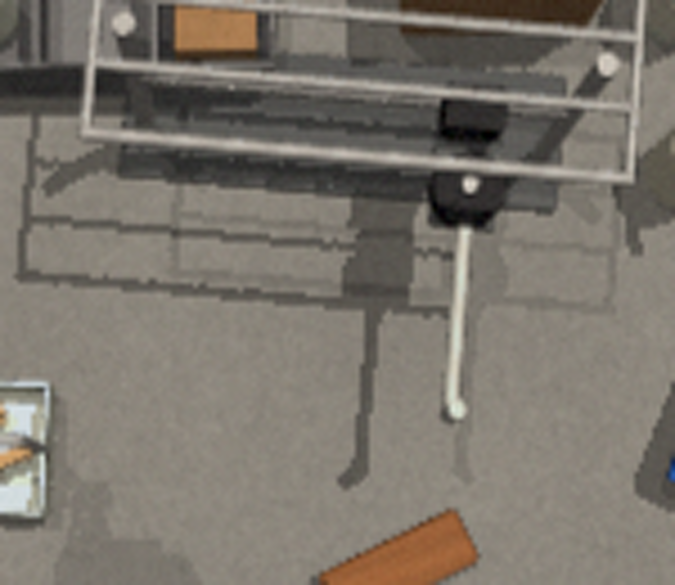

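Run:
```python
from h import *
im=cv2.imread("pics/w11.png")[110:270,240:360]; cv2.imwrite("pics/w11z.png",cv2.resize(im,None,fx=5,fy=3.75,interpolation=cv2.INTER_CUBIC))
```

```text
(no output)
```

View pics/w11z.png

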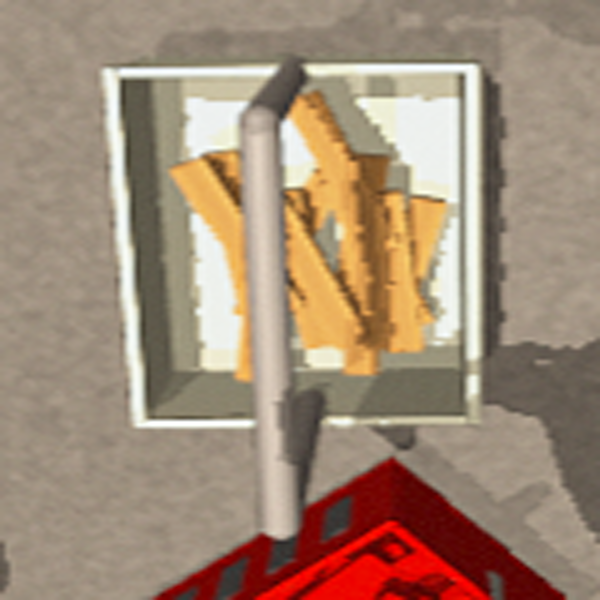

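Run:
```python
from h import *
np.set_printoptions(precision=4,suppress=True)
for z in (.16,.18,.2):
    a=plane("wrist",[[292,141.5],[296,251]],z); print(z,a,np.linalg.norm(a[1]-a[0]),a.mean(0))
a=plane("wrist",[[240+118/5,110+70/3.75],[240+470/5,110+70/3.75],[240+143/5,110+420/3.75],[240+475/5,110+418/3.75]],.07);print("rim",a,a.mean(0),np.linalg.norm(a[0]-a[1]),np.linalg.norm(a[0]-a[2]))
s=robot.read_state();R=s["ee_rot"];p=s["tcp_pos"]
print(proj("wrist",[p-k*R[:,2] for k in (.0,.02,.03,.04,.05)]))
```

```text
0.16 [[0.476  0.2548 0.16  ]
 [0.4851 0.3974 0.16  ]] 0.14291408992309795 [0.4805 0.3261 0.16  ]
0.18 [[0.4741 0.2526 0.18  ]
 [0.4827 0.3876 0.18  ]] 0.13522927355109657 [0.4784 0.3201 0.18  ]
0.2 [[0.4721 0.2504 0.2   ]
 [0.4803 0.3777 0.2   ]] 0.1275444571790952 [0.4762 0.3141 0.2   ]
rim [[0.5241 0.2428 0.07  ]
 [0.4217 0.2507 0.07  ]
 [0.5344 0.388  0.07  ]
 [0.4292 0.395  0.07  ]] [0.4774 0.3191 0.07  ] 0.10268462343499331 0.14552258762299036
[[318.6259 225.1733]
 [318.5187 239.3288]
 [318.4555 247.6821]
 [318.3844 257.1008]
 [318.3036 267.7996]]
```

Run:
```python
from h import *
def down(h): return np.c_[[np.cos(h),np.sin(h),0],[np.sin(h),-np.cos(h),0],[0,0,-1]]
q=down(np.pi-.064)
plan([(np.array([.477,.295,.26]),q),(np.array([.477,.295,.175]),q)],0)
```

```text
{"offset":[-1.5, 0.7, 4.9],"rot":[-0.2, 0.0, -0.3],"hand":0},
{"offset":[-1.5, 0.7, 4.9],"rot":[-0.2, 0.0, -0.3],"hand":0},
{"offset":[0.0, 0.0, 4.2],"rot":[0.0, 0.0, 0.0],"hand":0},
{"offset":[0.0, 0.0, 4.3],"rot":[0.0, 0.0, 0.0],"hand":0},
end [0.4769 0.2953 0.1747] 4
```

move_arm(
  rows=[
    {"offset": [-1.5,0.7,4.9],"rot": [-0.2,0,-0.3],"hand": 0},
    {"offset": [-1.5,0.7,4.9],"rot": [-0.2,0,-0.3],"hand": 0},
    {"offset": [0,0,4.2],"rot": [0,0,0],"hand": 0},
    {"offset": [0,0,4.3],"rot": [0,0,0],"hand": 0},
    {"offset": [0,0,0],"rot": [0,0,0],"hand": 0},
  ],
)

```text
clock: 13.88
tcp_pos: [0.4752, 0.2937, 0.1719]
ee_rot: [[-0.998, 0.067, -0.006], [0.067, 0.998, -0.002], [0.006, -0.002, -1.0]]
force: [-0.3, 0.1, 0.1]
opening: 0.999
```

Run:
```python
from h import *
s=robot.read_state();R=s["ee_rot"];p=s["tcp_pos"];print(p)
im=robot.capture("wrist"); cv2.imwrite("pics/w12.png",im[:,:,::-1])
im=robot.capture("scene");cv2.imwrite("pics/s5.png",cv2.resize(im[200:330,310:450,::-1],None,fx=5,fy=4.5,interpolation=cv2.INTER_CUBIC))
print(proj("wrist",[p-k*R[:,2] for k in (.033,.05)]))
```

```text
[0.47523075 0.29367416 0.17192799]
[[322.53718313 244.19891071]
 [322.63674647 260.51717258]]
```

View pics/w12.png

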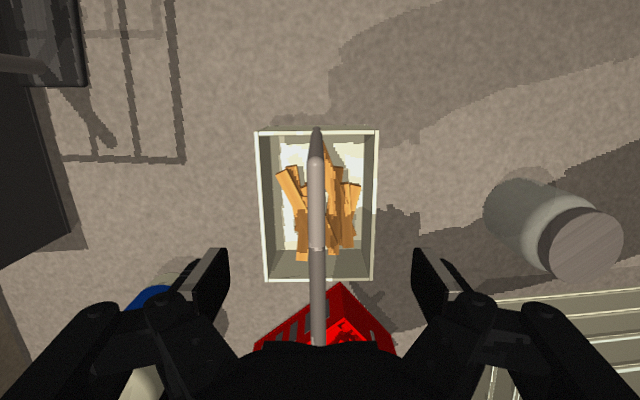

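View pics/s5.png

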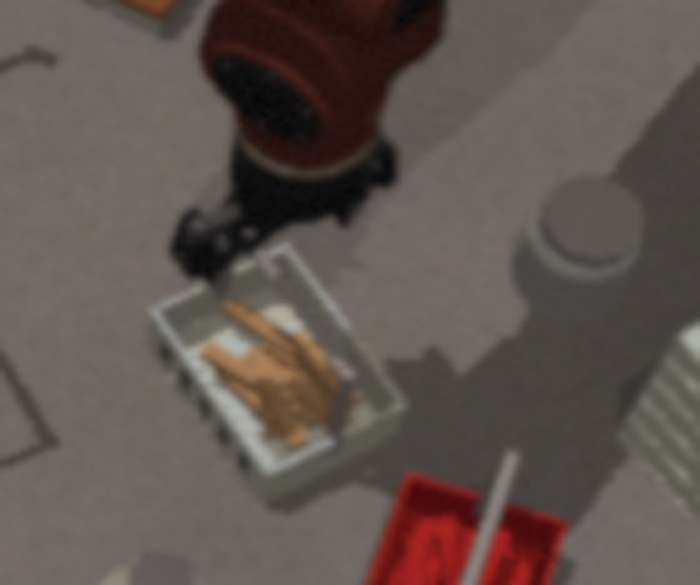

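move_arm(
  rows=[
    {"offset": [0,0,2.0],"rot": [0,0,0],"hand": 0},
    {"offset": [0,0,1.8],"rot": [0,0,0],"hand": 0},
    {"offset": [0,0,0],"rot": [0,0,0],"hand": 1},
    {"offset": [0,0,0],"rot": [0,0,0],"hand": 1},
    {"offset": [0,0,0],"rot": [0,0,0],"hand": 1},
    {"offset": [0,0,0],"rot": [0,0,0],"hand": 1},
    {"offset": [0,0,0],"rot": [0,0,0],"hand": 1},
    {"offset": [0,0,0],"rot": [0,0,0],"hand": 1},
  ],
  force=110,
)

```text
clock: 14.98
tcp_pos: [0.4774, 0.2954, 0.1376]
ee_rot: [[-0.998, 0.064, 0.001], [0.064, 0.998, 0.001], [-0.001, 0.001, -1.0]]
force: [-0.8, -0.9, 5.2]
opening: 0.068
```

Run:
```python
from h import *
s=robot.read_state();R=s["ee_rot"];p=s["tcp_pos"];print(p,s["opening"],s["force"])
im=robot.capture("wrist"); cv2.imwrite("pics/w13.png",im[:,:,::-1])
```

```text
[0.47740283 0.2953678  0.13760449] 0.06760317542882534 [-0.8218892  -0.86165068  5.22330789]
```

View pics/w13.png

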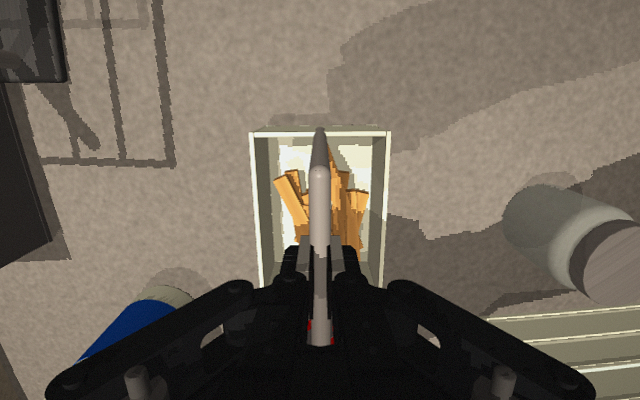

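move_arm(
  rows=[
    {"offset": [0,0,0],"rot": [0,0,0],"hand": 0.5},
    {"offset": [0,0,0],"rot": [0,0,0],"hand": 0.5},
    {"offset": [0,0,0],"rot": [0,0,0],"hand": 0.5},
    {"offset": [0,0,1.0],"rot": [0,0,0],"hand": 0.5},
    {"offset": [0,0,0],"rot": [0,0,0],"hand": 0.5},
    {"offset": [0,0,0],"rot": [0,0,0],"hand": 1},
    {"offset": [0,0,0],"rot": [0,0,0],"hand": 1},
    {"offset": [0,0,0],"rot": [0,0,0],"hand": 1},
    {"offset": [0,0,0],"rot": [0,0,0],"hand": 1},
    {"offset": [0,0,0],"rot": [0,0,0],"hand": 1},
  ],
  force=110,
)

```text
clock: 16.27
tcp_pos: [0.4772, 0.2953, 0.1271]
ee_rot: [[-0.998, 0.064, 0.0], [0.064, 0.998, 0.0], [-0.0, 0.0, -1.0]]
force: [1.1, -1.4, 2.3]
opening: 0.077
```

Run:
```python
from h import *
s=robot.read_state();R=s["ee_rot"];p=s["tcp_pos"];print(p,s["opening"],s["force"],s["ft_torque"])
im=robot.capture("wrist"); cv2.imwrite("pics/w14.png",im[:,:,::-1])
```

```text
[0.47723625 0.29527413 0.12714044] 0.07740239779622235 [ 1.10625975 -1.39750333  2.31015588] [-0.21874451 -0.24423855  0.07616922]
```

View pics/w14.png

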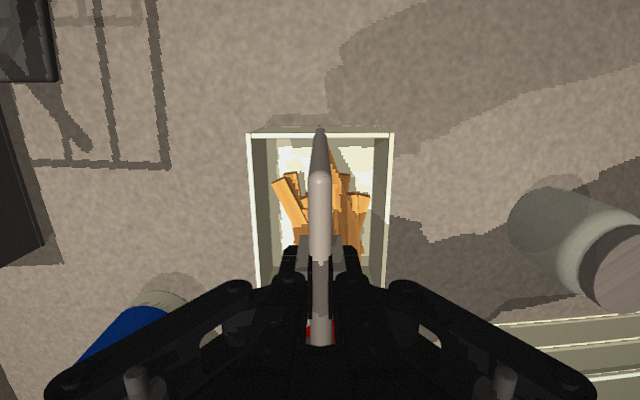

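move_arm(
  rows=[
    {"offset": [0,0,-1.0],"rot": [0,0,0],"hand": 1},
    {"offset": [0,0,-1.5],"rot": [0,0,0],"hand": 1},
    {"offset": [0,0,-1.5],"rot": [0,0,0],"hand": 1},
    {"offset": [0,0,0],"rot": [0,0,0],"hand": 1},
    {"offset": [0,0,0],"rot": [0,0,0],"hand": 1},
  ],
)

```text
clock: 16.95
tcp_pos: [0.477, 0.2953, 0.1666]
ee_rot: [[-0.998, 0.064, -0.001], [0.064, 0.998, 0.0], [0.001, 0.0, -1.0]]
force: [0.5, -0.6, -3.6]
opening: 0.08
```

Run:
```python
from h import *
s=robot.read_state();R=s["ee_rot"];p=s["tcp_pos"];print(p,s["opening"],s["force"],s["ft_torque"])
im=robot.capture("wrist"); cv2.imwrite("pics/w15.png",im[:,:,::-1])
im=robot.capture("scene");cv2.imwrite("pics/s6.png",cv2.resize(im[200:330,310:450,::-1],None,fx=5,fy=4.5,interpolation=cv2.INTER_CUBIC))
```

```text
[0.47696371 0.2952676  0.16664922] 0.07999835836941159 [ 0.48773998 -0.62438367 -3.58234384] [-0.1172635  -0.00102808 -0.01638874]
```

View pics/w15.png

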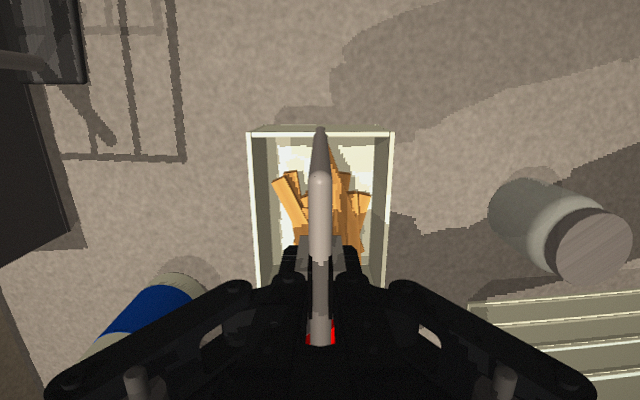

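View pics/s6.png

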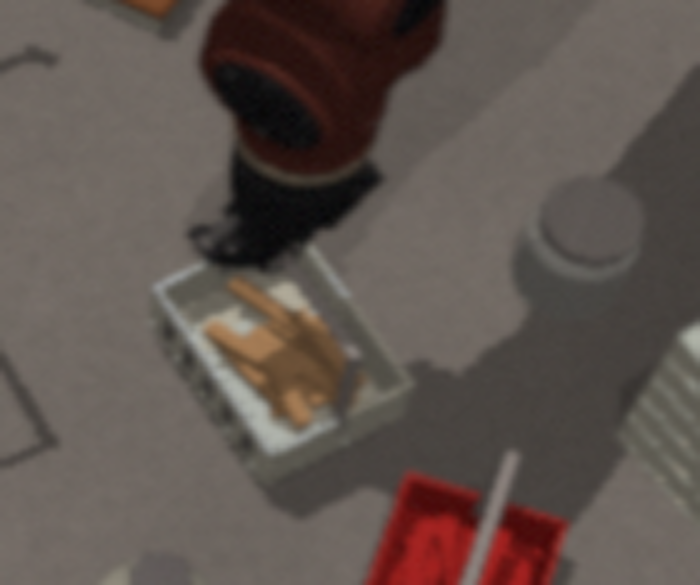

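Run:
```python
from h import *
def down(h): return np.c_[[np.cos(h),np.sin(h),0],[np.sin(h),-np.cos(h),0],[0,0,-1]]
s=robot.read_state();R=s["ee_rot"];p=s["tcp_pos"]
T=lambda v: p+R@np.array(v)
print(proj("wrist",[T([0,-.041,-.053]),T([0,0,-.053])]))
q=down(np.pi-.095)
plan([(p+[0,0,.0755],R,3),(np.array([.4124,-.0922,.242]),q,12)],1)
```

```text
[[318.1443435  180.28097082]
 [318.32308999 271.29766704]]
{"offset":[0.0, 0.0, -2.5],"rot":[0.0, 0.0, 0.0],"hand":1},
{"offset":[0.0, 0.0, -2.5],"rot":[0.0, 0.0, 0.0],"hand":1},
{"offset":[0.0, 0.0, -2.5],"rot":[0.0, 0.0, 0.0],"hand":1},
{"offset":[0.3, -3.3, 0.0],"rot":[0.0, 0.0, 0.1],"hand":1},
{"offset":[0.3, -3.2, 0.0],"rot":[0.0, 0.0, 0.2],"hand":1},
{"offset":[0.4, -3.3, 0.0],"rot":[0.0, 0.0, 0.1],"hand":1},
{"offset":[0.3, -3.2, 0.0],"rot":[0.0, 0.0, 0.2],"hand":1},
{"offset":[0.3, -3.3, 0.0],"rot":[0.0, 0.0, 0.1],"hand":1},
{"offset":[0.2, -3.2, 0.0],"rot":[0.0, 0.0, 0.2],"hand":1},
{"offset":[0.3, -3.3, 0.0],"rot":[0.0, 0.0, 0.1],"hand":1},
{"offset":[0.3, -3.3, 0.0],"rot":[0.0, -0.1, 0.2],"hand":1},
{"offset":[0.3, -3.2, -0.1],"rot":[0.0, 0.0, 0.1],"hand":1},
{"offset":[0.2, -3.3, 0.0],"rot":[0.0, 0.0, 0.2],"hand":1},
{"offset":[0.2, -3.3, 0.0],"rot":[0.0, 0.0, 0.1],"hand":1},
{"offset":[0.3, -3.2, 0.0],"rot":[0.0, 0.0, 0.2],"hand":1},
end [ 0.4122 -0.092   0.2423] 15
```

move_arm(
  rows=[
    {"offset": [0,0,-2.5],"rot": [0,0,0],"hand": 1},
    {"offset": [0,0,-2.5],"rot": [0,0,0],"hand": 1},
    {"offset": [0,0,-2.5],"rot": [0,0,0],"hand": 1},
    {"offset": [0.2,-1.7,0],"rot": [0,0,0],"hand": 1},
    {"offset": [0.3,-3.2,0],"rot": [0,0,0.2],"hand": 1},
    {"offset": [0.4,-3.3,0],"rot": [0,0,0.2],"hand": 1},
    {"offset": [0.3,-3.2,0],"rot": [0,0,0.2],"hand": 1},
    {"offset": [0.3,-3.3,0],"rot": [0,0,0.2],"hand": 1},
    {"offset": [0.3,-3.3,0],"rot": [0,0,0.2],"hand": 1},
    {"offset": [0.3,-3.3,0],"rot": [0,0,0.2],"hand": 1},
    {"offset": [0.3,-3.3,0],"rot": [0,0,0.2],"hand": 1},
    {"offset": [0.3,-3.3,0],"rot": [0,0,0.2],"hand": 1},
  ],
)

```text
clock: 18.55
tcp_pos: [0.4277, 0.0176, 0.24]
ee_rot: [[-0.996, 0.093, -0.002], [0.093, 0.996, 0.0], [0.002, 0.0, -1.0]]
force: [0.1, -1.5, -3.6]
opening: 0.081
```

move_arm(
  rows=[
    {"offset": [0.2,-3.3,0],"rot": [0,0,0.2],"hand": 1},
    {"offset": [0.2,-3.3,0],"rot": [0,0,0],"hand": 1},
    {"offset": [0.3,-2.5,0],"rot": [0,0,0],"hand": 1},
    {"offset": [0.2,-1.9,0],"rot": [0,0,0],"hand": 1},
    {"offset": [0,0,0],"rot": [0,0,0],"hand": 1},
    {"offset": [0,0,0],"rot": [0,0,0],"hand": 1},
  ],
)

```text
clock: 19.3
tcp_pos: [0.4091, -0.0892, 0.2409]
ee_rot: [[-0.995, 0.096, -0.001], [0.096, 0.995, 0.001], [0.001, 0.001, -1.0]]
force: [0.1, -0.0, -3.2]
opening: 0.077
```

Run:
```python
from h import *
s=robot.read_state();R=s["ee_rot"];p=s["tcp_pos"];print(p,R,s["opening"],s["force"])
im=robot.capture("wrist"); cv2.imwrite("pics/w16.png",im[:,:,::-1])
im=robot.capture("scene");cv2.imwrite("pics/s7.png",cv2.resize(im[120:260,220:380,::-1],None,fx=5,fy=4.2,interpolation=cv2.INTER_CUBIC))
im=robot.capture("top");cv2.imwrite("pics/t7.png",cv2.resize(im[120:260,290:440,::-1],None,fx=5,fy=4.2,interpolation=cv2.INTER_CUBIC))
```

```text
[ 0.40907812 -0.08919748  0.24089535] [[-9.95374953e-01  9.60576054e-02 -1.28047384e-03]
 [ 9.60563718e-02  9.95375401e-01  9.92583583e-04]
 [ 1.36989737e-03  8.64995165e-04 -9.99998688e-01]] 0.07710168032768146 [ 0.0949491  -0.01393621 -3.22344184]
```

View pics/w16.png

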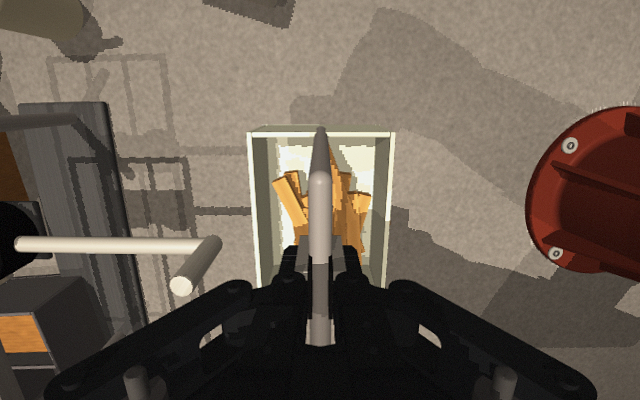

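View pics/s7.png

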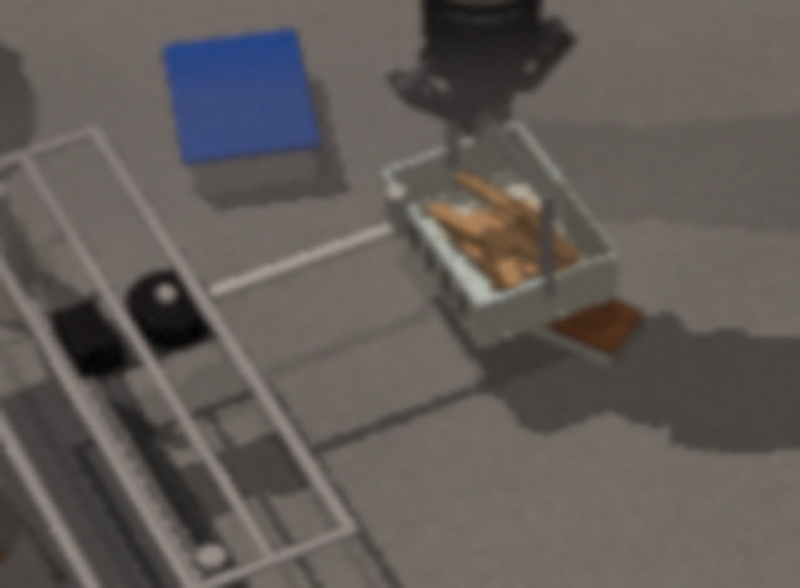

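View pics/t7.png

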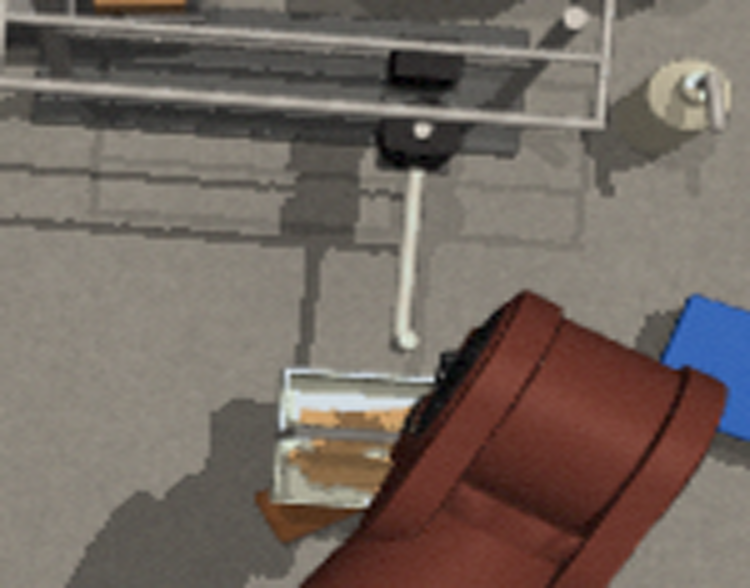

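Run:
```python
from h import *
np.set_printoptions(precision=4,suppress=True)
s=robot.read_state();R=s["ee_rot"];p=s["tcp_pos"]
a=plane("wrist",[[181,285]],.267)[0];b=plane("wrist",[[18,244]],.216)[0];c=plane("wrist",[[200,245]],.216)[0]; print(a,b,c)
for v in(a,b,c):print(R.T@(v-p))
# top view: arch left end at (280,436) zoom
e=plane("top",[[290+277/5,120+433/4.2]],.294)[0];print(e,R.T@(e-p))
```

```text
[ 0.4873 -0.0711  0.267 ] [ 0.6324 -0.0837  0.216 ] [ 0.4954 -0.0714  0.216 ]
[-0.0758  0.0252 -0.0255]
[-0.2214  0.0263  0.0254]
[-0.0839  0.0256  0.0255]
[0.4112 0.0141 0.294 ] [ 0.0081  0.1028 -0.0524]
```

move_arm(
  rows=[
    {"offset": [-2.0,0,0],"rot": [0,0,0],"hand": 1},
    {"offset": [-3.0,0,0],"rot": [0,0,0],"hand": 1},
    {"offset": [-3.0,0,0],"rot": [0,0,0],"hand": 1},
    {"offset": [-2.5,0,0],"rot": [0,0,0],"hand": 1},
    {"offset": [-2.0,0,0],"rot": [0,0,0],"hand": 1},
    {"offset": [-1.1,0,0],"rot": [0,0,0],"hand": 1},
    {"offset": [0,0,0],"rot": [0,0,0],"hand": 1},
    {"offset": [0,0,0],"rot": [0,0,0],"hand": 1},
  ],
)

```text
clock: 20.45
tcp_pos: [0.5444, -0.1023, 0.2418]
ee_rot: [[-0.995, 0.095, -0.001], [0.095, 0.995, 0.0], [0.001, 0.0, -1.0]]
force: [-0.5, -0.3, -3.3]
opening: 0.075
```

Run:
```python
from h import *
s=robot.read_state();R=s["ee_rot"];p=s["tcp_pos"];print(p,s["opening"],s["force"],s["q"])
im=robot.capture("wrist"); cv2.imwrite("pics/w17.png",im[:,:,::-1])
im=robot.capture("scene");cv2.imwrite("pics/s8.png",cv2.resize(im[120:260,220:380,::-1],None,fx=5,fy=4.2,interpolation=cv2.INTER_CUBIC))
```

```text
[ 0.54442475 -0.10232271  0.24181578] 0.07522522714450672 [-0.48276692 -0.33215095 -3.34375408] [-4.21894821e-01 -2.18563765e-02  4.39392917e-02  1.63737399e+00
 -4.21539431e-05 -1.89709231e+00]
```

View pics/w17.png

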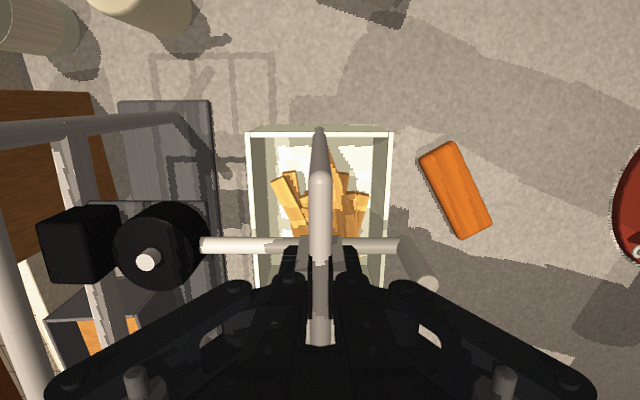

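View pics/s8.png

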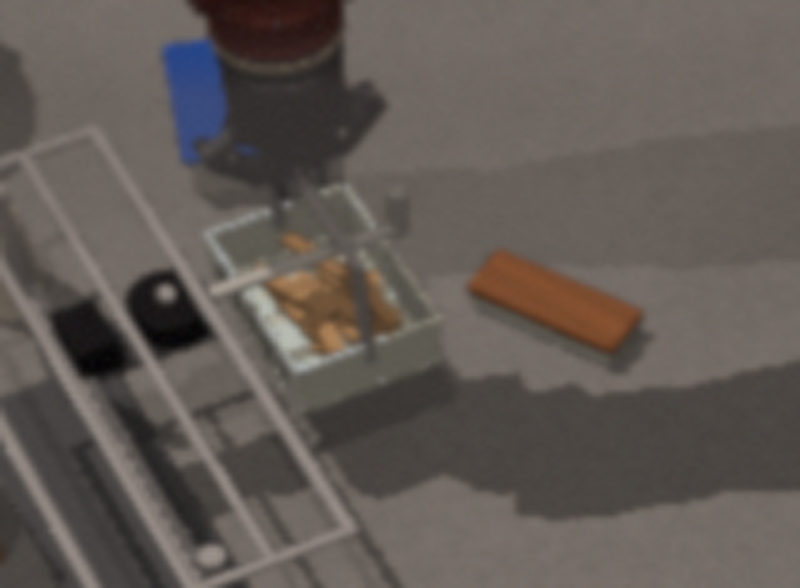

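move_arm(
  rows=[
    {"offset": [0,0,1.5],"rot": [0,0,0],"hand": 1},
    {"offset": [0,0,2.0],"rot": [0,0,0],"hand": 1},
    {"offset": [0,0,1.5],"rot": [0,0,0],"hand": 1},
    {"offset": [0,0,0.8],"rot": [0,0,0],"hand": 1},
    {"offset": [0,0,0.3],"rot": [0,0,0],"hand": 1},
    {"offset": [0,0,0],"rot": [0,0,0],"hand": 1},
  ],
)

```text
clock: 21.3
tcp_pos: [0.545, -0.1026, 0.181]
ee_rot: [[-0.995, 0.096, -0.0], [0.096, 0.995, 0.0], [0.0, 0.0, -1.0]]
force: [-0.6, -0.4, -2.5]
opening: 0.077
```

Run:
```python
from h import *
im=robot.capture("wrist"); cv2.imwrite("pics/w18.png",im[:,:,::-1])
```

```text
(no output)
```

View pics/w18.png

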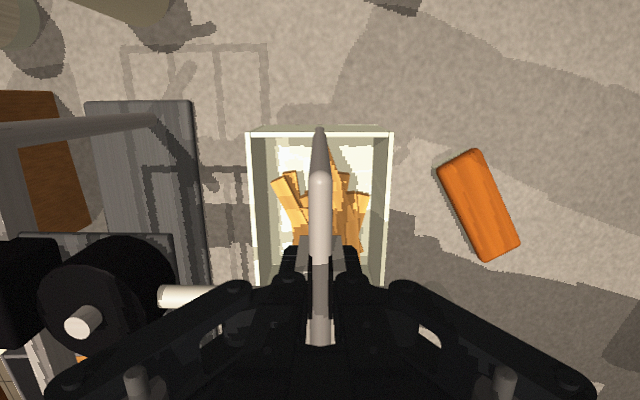

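move_arm(
  rows=[
    {"offset": [0,0,0.3],"rot": [0,0,0],"hand": 1},
    {"offset": [0,0,0.2],"rot": [0,0,0],"hand": 1},
    {"offset": [0,0,0],"rot": [0,0,0],"hand": 1},
  ],
)

```text
clock: 21.72
tcp_pos: [0.5448, -0.1025, 0.1755]
ee_rot: [[-0.995, 0.096, -0.001], [0.096, 0.995, 0.0], [0.001, 0.0, -1.0]]
force: [-0.7, 0.4, -2.0]
opening: 0.077
```

move_arm(
  rows=[
    {"offset": [0,0,0.2],"rot": [0,0,0],"hand": 1},
    {"offset": [0,0,0.1],"rot": [0,0,0],"hand": 1},
    {"offset": [0,0,0],"rot": [0,0,0],"hand": 1},
  ],
)

```text
clock: 22.1
tcp_pos: [0.5451, -0.1027, 0.1734]
ee_rot: [[-0.995, 0.096, 0.0], [0.096, 0.995, -0.0], [-0.0, -0.0, -1.0]]
force: [-1.5, 0.0, 4.1]
opening: 0.078
```

move_arm(
  rows=[
    {"offset": [0,0,0],"rot": [0,0,0],"hand": 0.85},
    {"offset": [0,0,0],"rot": [0,0,0],"hand": 0.7},
    {"offset": [0,0,0],"rot": [0,0,0],"hand": 0.5},
    {"offset": [0,0,0],"rot": [0,0,0],"hand": 0.5},
    {"offset": [0,0,0],"rot": [0,0,0],"hand": 0.5},
  ],
)

```text
clock: 22.72
tcp_pos: [0.5449, -0.1025, 0.1727]
ee_rot: [[-0.995, 0.096, -0.0], [0.096, 0.995, 0.0], [0.0, 0.0, -1.0]]
force: [-0.4, -0.1, -0.0]
opening: 0.496
```

Run:
```python
from h import *
im=robot.capture("wrist"); cv2.imwrite("pics/w19.png",im[:,:,::-1])
```

```text
(no output)
```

View pics/w19.png

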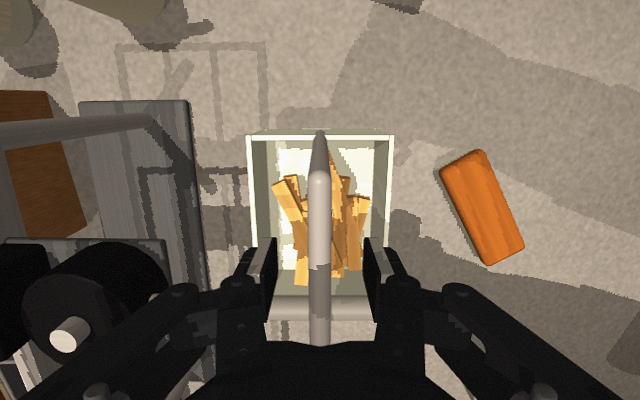

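Released with zero force, and the handle rests across the bar near v≈305. Now straight up.

move_arm(
  rows=[
    {"offset": [0,0,-1.0],"rot": [0,0,0],"hand": 0.5},
    {"offset": [0,0,-2.0],"rot": [0,0,0],"hand": 0.5},
    {"offset": [0,0,-3.0],"rot": [0,0,0],"hand": 0.5},
    {"offset": [0,0,-4.0],"rot": [0,0,0],"hand": 0.5},
    {"offset": [0,0,-5.0],"rot": [0,0,0],"hand": 0.5},
    {"offset": [4.0,0,-2.0],"rot": [0,0,0],"hand": 0.5},
    {"offset": [5.0,0,0],"rot": [0,0,0],"hand": 0.5},
    {"offset": [0,-5.0,0],"rot": [0,0,0],"hand": 0.5},
    {"offset": [0,-5.0,0],"rot": [0,0,0],"hand": 0.5},
    {"offset": [0,0,0],"rot": [0,0,0],"hand": 0.5},
  ],
)

```text
clock: 24.02
tcp_pos: [0.4452, -0.1961, 0.3429]
ee_rot: [[-0.995, 0.1, -0.001], [0.1, 0.995, -0.0], [0.001, -0.0, -1.0]]
force: [0.4, 0.4, 0.2]
opening: 0.5
```

Run:
```python
from h import *
im=robot.capture("top");cv2.imwrite("pics/t8.png",cv2.resize(im[120:260,270:440,::-1],None,fx=4.5,fy=4.2,interpolation=cv2.INTER_CUBIC))
im=robot.capture("scene");cv2.imwrite("pics/s9.png",cv2.resize(im[120:260,220:380,::-1],None,fx=5,fy=4.2,interpolation=cv2.INTER_CUBIC))
for i in range(6): robot.capture("wrist")
im=robot.capture("scene");cv2.imwrite("pics/s10.png",cv2.resize(im[120:260,220:380,::-1],None,fx=5,fy=4.2,interpolation=cv2.INTER_CUBIC))
a=cv2.imread("pics/s9.png").astype(int)-cv2.imread("pics/s10.png").astype(int);print(abs(a).max(),abs(a).mean())
print(robot.read_state()["force"],robot.read_state()["clock"])
```

```text
21 0.7278571428571429
[ 0.74403304  0.22197335 -0.03286032] 24.475
```

View pics/t8.png

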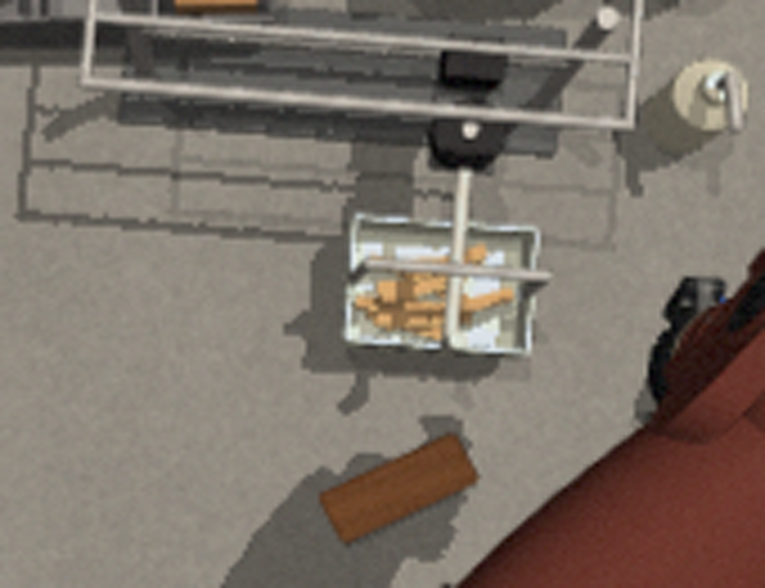

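View pics/s10.png

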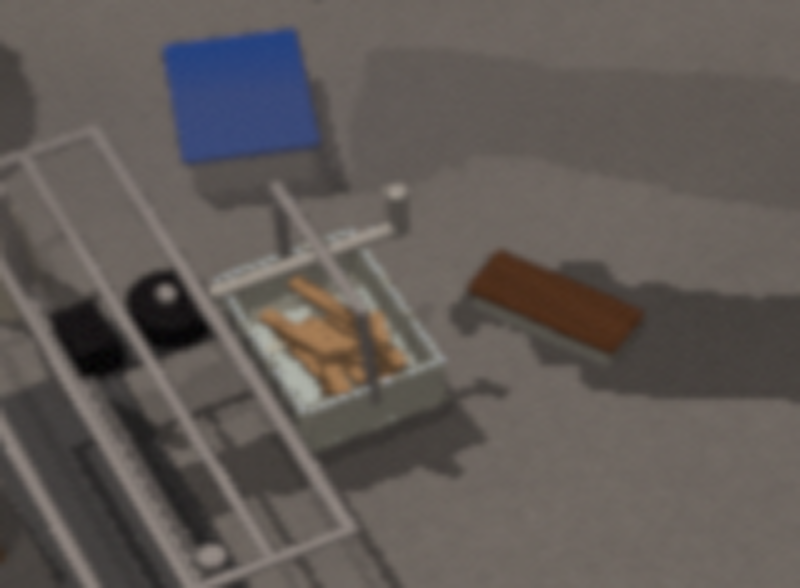

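```bash
python3 ang.py 371.2 201; python3 -c "
from bench import robot
print(robot.close_job(), robot.read_state()['clock'])"
```

```text
[ 0.48228471 -0.07238424  0.267     ] 1.5628120212968404 0.17232832423503214
the job is handed in; nothing more can be done
the job is handed in; nothing more can be done
```

The arm is home in its end catch and the basket hangs by its handle on it, behind the upturned end. I handed the job in at about 24.5 s. No verdict is reported, so the checks below are my own.

- **Swinging the arm:** My first close on the pin missed, because the fingertips sit about 30 mm short of the reported TCP. I regripped farther forward and swung the arm to about 1.41 rad, where the pin slipped out of the pads. I then pushed it the rest of the way with an open finger until it met the stop at 10–19 N. My image measurement put it at about 1.56 rad, both then and just before handing in.
- **Hanging the basket:** I gripped the handle about 25 mm off its middle, so the fingers would clear the arm. My first grip looked too high on the round bar, so I lowered the gripper and gripped again. I then slid the handle over the pin, lowered it until the force showed contact, released it and backed off.
- **Last checks:** The final top and scene pictures show the basket hanging upright with the pegs inside. By the commanded position the handle lies about 110 mm from the hinge, and in the top picture its middle is close to the arm. Two scene pictures about 0.35 s apart showed almost no change, and the force on the tool was under 1 N. In the final pictures the brush, tub and dispenser stand where they did. I did not re-measure the jar and the detergent bottle, and I did not move near them after lifting the basket.

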